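# Put clean spot plates away in the tilt-back rack

### The job

Put the two clean porcelain spot plates away in the blue tilt-back rack: lay one on the sloping shelf, wells up and flush against the backstop at its low end, then the other squarely on top of it, also flush against the backstop, setting both down gently. Then lower the clear dust hood over them until it is fully closed, without slamming it, and leave the glassware and the wash bottle where they stand.

Things in the scene. Friction and masses are not known exactly. Their poses are not given: they have to be found in the camera images.
- plate_white: White porcelain spot plate, slab 96 x 62 x 14 mm with six round wells 22 mm wide, 5 mm deep in its upper face, about 0.17 kg, loose, lying wells up on the draining mat. Origin: centre of the underside; x along the 96 mm length, y along the 62 mm width, z out of the wells' face. Either end may go first. Can be gripped by its long sides, 62 mm apart.
- plate_black: Black glazed spot plate, otherwise the same as the white one: 96 x 62 x 14 mm, origin at the centre of the underside, x along the length, z out of the wells' face. Either plate may be the lower one in the rack.
- mat: Flat ribbed grey-green rubber draining mat, 240 x 280 x 4 mm, fixed. Origin on the bench; the mat reaches from x = -85 to +155 mm and 140 mm to either side in y; its top is 4 mm above the bench. The plates lie about 75 mm either side of the origin, the glassware on the +x part.
- rack: Blue sheet-steel tilt-back rack, fixed, 140 mm deep, 160 mm wide. Origin on the bench, x level towards the rack's back (away from the robot at yaw 0). It carries the shelf and the hood. The backstop is an upright lip at the shelf's low back end, 140 mm wide, 30 mm high, 5 mm thick. A plate lying home has its centre 48 mm uphill of it; a plate set down short of it may stay where it is.
- shelf: The rack's sloping shelf, flat, 160 mm wide, no side walls, falling 28 degrees towards the back. Origin: on its upper surface, mid-width, at the foot of the backstop's front face, 36 mm above the bench. x points down the slope to the back, y sideways, z is the shelf's normal (up). The shelf runs from x = -145 mm (high front edge) to the backstop at x = 0.
- hood (a joint): Angle (rad) of the clear dust hood on its hinge: 0 closed (top parallel to the shelf, rim on it), 1.5 fully open; starts at 1.15 to 1.4, standing roughly upright behind the shelf. Hinge friction 0.25 N m holds it wherever it is left; 1 to 3 N at its front edge moves it. An acrylic box without bottom, 0.20 kg, 154 mm long, 152 wide, 45 high when closed, walls 3 mm.
- hood_hinge (a point): Hood hinge axis, mid-width: 12 mm behind the backstop's front face, level with the shelf surface. Axes are the hood's own: x from its front edge (x = -150 mm) to the hinge, y along the hinge, z out of the hood's top (outer face at z = 45 mm). With the hood closed they are parallel to the shelf's axes; opening turns it about +y.
- hood_tab (a point): Centre of the grey lift tab, 18 x 60 x 6 mm, that continues the hood's top beyond its front edge: at x = -158 mm, z = 43.5 mm from the hinge in the hood's axes (which are also this point's).
- beaker: Empty glass beaker, 70 mm wide, 95 mm high, loose on the mat. Origin at the centre of its base. To be left alone.
- flask: Stoppered glass volumetric flask, 62 mm wide at the bulb, 173 mm high, loose on the mat. Origin at the centre of its base. To be left alone.
- wash_bottle: White plastic wash bottle with a red cap and a bent spout, 62 mm wide, 180 mm high, standing loose on the bench. Origin at the centre of its base. To be left alone.
Not all that is in view belongs to the job. Several things have the shape of the rack; the one meant has the colours described above.

How it is judged:
By the outcome, as a careful person would: the job done as asked, in the order asked, and still so for the second after the job is handed in, with the robot touching nothing.
It also fails if it takes over 69 s, if anything falls off the work surface, if the arm or the gripper's body presses on something with over 40 N, if the wrist force passes 120 N, or if a joint passes its speed limit or range.

### The arm

A 6-joint arm with a two-finger parallel gripper is mounted at the origin on the work surface. World frame = base frame: x ahead of the robot, y to its left, z up, the work surface at z = 0. Lengths are in m, angles in rad, forces in N, time in s.
With the tool pointing down it reaches from about 0.35 to 0.775 m from the base axis. Payload 7.3 kg.
Tool frame: the origin (TCP) lies at the very end of the fingers, on their centre line; the grasp point (between the pads) lies 19 mm behind it; z points along the fingers, y is the direction in which the jaws open and shut (so a half turn about z gives the same grasp; the last joint's range is limited). The gripper opens to 92 mm and grips with 3 to 60 N. Pads are 19 mm wide; open, the fingers measure 130 mm over their backs; the gripper's body (75 mm by 190 mm) begins 47 mm behind the grasp point.
Start: joints at [-1.386, 0.342, 1.524, -0, 1.275, -0.146], TCP at [0.171, -0.497, 0.227] pointing down, gripper open.
Joint ranges: [-2.53, 2.53], [-0.77, 2.02], [0.04, 2.7], [-1, 4.14], [0.28, 2.66], [-3.11, 3.11]. Speed limits (rad/s): [2.57, 2.57, 3.14, 3.14, 3.14, 3.14].

### API

Orientations are given as [roll, pitch, yaw] about the fixed x, y, z axes, in that order (R = Rz(yaw) Ry(pitch) Rx(roll)).
In Python, from cell import robot gives the robot as it stands.
- The arm moves only by the tool apply_moves, never from a script. Its argument "plan" is a list of rows, each an object of numbers: "tx", "ty", "tz": the shift along the tool's x, y, z in m; "yaw": the turn about the tool's z in rad; "grip": the opening, from -1 (shut) to 1 (fully open), so that 0 is half open. In form: [{"tx": .., "ty": .., "tz": .., "yaw": .., "grip": ..}, ...]. A call has 1 to 8 rows; each row is the pose to reach, as a shift and turn from the pose commanded when the call began, along the tool's axes at that moment; what a row does not reach only later rows make up. A row lasts 1/8 s, in which the tool goes at most 62.5 mm and 10.7 degrees, less where a joint would pass 70% of its speed; a pose out of reach is approached as far as the arm can. A call with a gripper value outside its range is refused whole. The fingers move at their own pace and stop on an object; "force" is the grip in N (left out, the last holds). Time passes only in rows, so rows that repeat a pose let the fingers close. It gives the time, the measured TCP pose, the force and the opening at its end, in the units of the state.
- robot.observe(): the state, without advancing time (a new reading comes with each control period).
- robot.read_camera(name): name is "scene" or "top" or "wrist"; returns (picture, depth): 480x640x3 uint8, red, green, blue; 480x640 float32, m along the optical axis (not along the pixel's ray), 0 where there is no reading.
- robot.get_calibration(name): a dict with "camera_matrix" (3x3 intrinsics, pixels), "R" (3x3) and "t" (3): a world point X has camera coordinates R X + t. Camera axes: x right, y down, z forward; pixel columns grow to the right and rows downward; lengths in m; the calibration is good to about 2 mm. A picture is of the moment at which its call begins: read the wrist's pose just before it. get_calibration takes no time and is no camera call; for the wrist camera it gives the pose at the moment of the call.
- robot.hand_in(): hands the job in, once; it reports no verdict.
Trained networks look in the newest picture that a camera, given by its name, has taken for a name from the list of things; names that differ only in an ending like _2 or _b are one class to them, and where a whole thing is asked for, a point or a joint stands for the part that bears it (a point fixed in the world has none). Each returns a list of dicts, best first, with "confidence" (0 to 1); they miss things now and then, are a little off and sometimes report something else, mostly with a low value. They report only what shows in the picture. A call takes as long as a camera call. They do not tell look-alikes from the thing itself.
- robot.outline_of(label, camera): "region" (480x640 bool, what is visible of it) and "pixel" ([row, column] in pixels, amid what is visible of it).
- robot.tip_of(label, camera): "pixel" ([row, column] in pixels: a listed point, or the origin of a listed thing).
The state is a dict: "time": time; "qpos": joint angles; "qvel": joint speeds; "joint_efforts": joint torques, N m; "tool_pos": TCP position; "tool_rot": TCP orientation; "contact_force": force on the tool from outside, world axes, zero at the start; "torque": the same for the moment, N m; "opening": finger opening in m.
Only numpy, scipy, OpenCV 4.12 (cv2) and the standard library are available. Lean on these libraries where they do the work, as an engineer would, in place of code of your own. Each camera call takes 0.05 s, during which the arm holds its last target.

## Working session

There is one attempt and no reset: what is moved stays moved. The work goes in short steps, Python scripts to look and compute and a tool call to move; the robot and the scene stay as the last step left them, time stands still between calls to the robot, and variables do not carry over. Pictures are saved under pics/ and viewed, and the job is handed in when it is done.

Besides the shell and the picture viewer there is one more tool, called as name(argument=value, ...), one argument or row to a line, values as JSON. apply_moves: Moves the arm, as the interface text tells. Its arguments: {"type":"object","properties":{"plan":{"type":"array","items":{"type":"object","properties":{"tx":{"type":"number"},"ty":{"type":"number"},"tz":{"type":"number"},"yaw":{"type":"number"},"grip":{"type":"number"}}}},"force":{"type":"number"}},"required":["plan"]}

```bash
ls; mkdir -p pics; cat > h.py <<'E'
import numpy as np, cv2
from cell import robot
def cam(n):
    c=robot.get_calibration(n); return np.array(c["camera_matrix"]),np.array(c["R"]),np.array(c["t"])
def px2w(K,R,t,r,c,d):
    p=np.array([(c-K[0,2])/K[0,0]*d,(r-K[1,2])/K[1,1]*d,d]); return R.T@(p-t)
def cloud(n,d):
    K,R,t=cam(n); v,u=np.mgrid[0:480,0:640]
    P=np.stack([(u-K[0,2])/K[0,0]*d,(v-K[1,2])/K[1,1]*d,d],-1); return (P-t)@R
def proj(n,X):
    K,R,t=cam(n); p=K@(R@np.asarray(X)+t); return p[:2]/p[2]
def save(n,img): cv2.imwrite(f"pics/{n}.png",img[...,::-1])
E
python3 - <<'E'
from h import *
print(robot.observe())
for n in ("scene","top"):
    im,d=robot.read_camera(n); save(n+"0",im); np.savez(f"{n}0.npz",im=im,d=d)
    K,R,t=cam(n); print(n,K.tolist(),(-R.T@t).round(3),R.round(3).tolist())
E
```

```text
pics
{'time': 0.0, 'qpos': array([-1.38596938e+00,  3.42740420e-01,  1.52502569e+00, -1.67128746e-05,
        1.27539426e+00, -1.46021078e-01]), 'qvel': array([-0.0006051 , -0.00021903, -0.0011106 ,  0.00010311, -0.00104849,
       -0.00156793]), 'joint_efforts': array([-3.75180180e-04, -4.31243777e+01, -2.44225109e+01,  7.19920266e-02,
        5.58947877e-02, -1.29730879e-04]), 'tool_pos': array([ 0.17047311, -0.49611754,  0.22603275]), 'tool_rot': array([-3.14003930e+00, -2.12295541e-04,  3.30852739e-01]), 'contact_force': array([-0.5029339 , -0.70550901,  0.3082381 ]), 'torque': array([-0.00761587,  0.07752244, -0.05569708]), 'opening': 0.0916778467124847}
scene [[471.0699329688497, 0.0, 322.4248387071136], [0.0, 471.0699329688497, 246.56248977725704], [0.0, 0.0, 1.0]] [1.075 0.012 0.89 ] [[-0.128, 0.992, 0.01], [0.834, 0.113, -0.54], [-0.537, -0.061, -0.842]]
top [[457.8925788782919, 0.0, 321.76710897639043], [0.0, 457.8925788782919, 237.00132515668224], [0.0, 0.0, 1.0]] [ 0.52  -0.041  1.252] [[-0.001, -1.0, 0.009], [-0.999, 0.001, -0.048], [0.048, -0.009, -0.999]]
```

View pics/scene0.png

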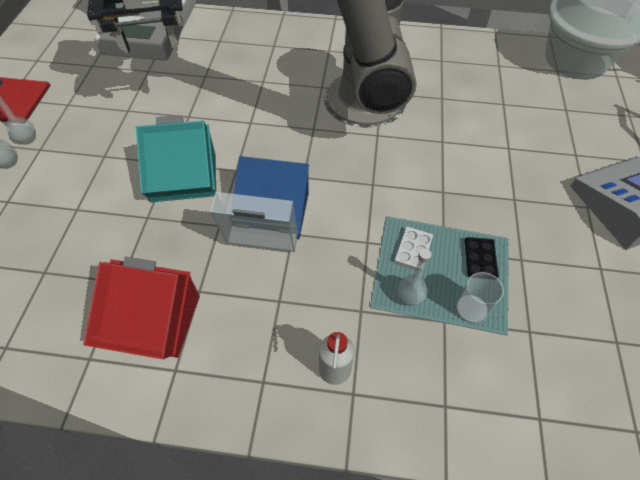

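View pics/top0.png

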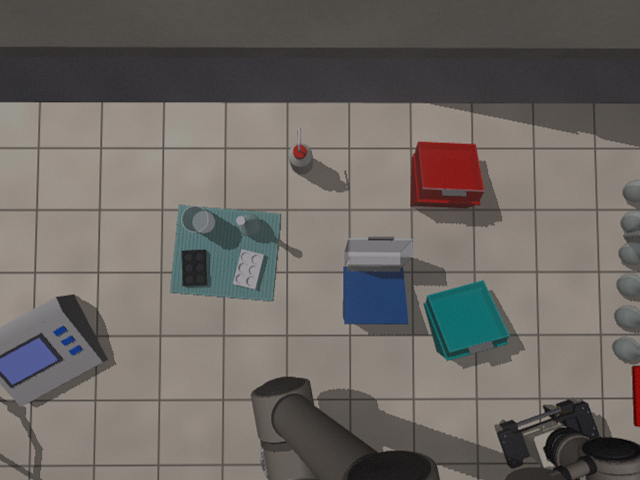

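```bash
python3 - <<'E'
from h import *
z=np.load("top0.npz"); d=z["d"]; P=cloud("top",d); K,R,t=cam("top")
zs=np.load("scene0.npz"); Ps=cloud("scene",zs["d"])
ov={}
for n,PP,im in (("top",P,z["im"].copy()),("scene",Ps,zs["im"].copy())):
  for l in ["plate_white","plate_black","mat","rack","hood","beaker","flask","wash_bottle"]:
    for o in robot.outline_of(l,n):
        m=o["region"]; r,c=map(int,o["pixel"]); q=PP[m]; q=q[np.isfinite(q).all(1)&(q[:,2]>-.02)]
        print(n,l,round(o["confidence"],2),(r,c),m.sum(),np.median(q,0).round(3),"zr",np.percentile(q[:,2],[2,98]).round(3))
        cs,_=cv2.findContours(m.astype(np.uint8),0,1); cv2.drawContours(im,cs,-1,(255,255,0),1)
  for l in ["shelf","hood_hinge","hood_tab","rack","plate_white","plate_black","mat"]:
    for o in robot.tip_of(l,n):
        r,c=o["pixel"]; print(n,"tip",l,round(o["confidence"],2),(round(r,1),round(c,1)),PP[int(r),int(c)].round(3))
  save("ov_"+n,im)
x=cv2.resize(z["im"][210:350,320:530],None,fx=3.8,fy=3.8,interpolation=cv2.INTER_CUBIC); save("rackcrop",x)
x=cv2.resize(zs["im"][130:270,120:330],None,fx=3.8,fy=3.8,interpolation=cv2.INTER_CUBIC); save("rackcrop2",x)
E
```

```text
top plate_white 0.95 (269, 248) 799 [0.493 0.147 0.015] zr [0.008 0.021]
top plate_white 0.49 (252, 226) 6302 [0.539 0.205 0.003] zr [-0.002  0.013]
top plate_black 0.87 (270, 192) 838 [0.496 0.293 0.015] zr [0.008 0.021]
top mat 0.8 (254, 225) 6448 [0.541 0.205 0.003] zr [-0.002  0.019]
top rack 0.97 (175, 444) 4511 [ 0.727 -0.363  0.103] zr [0.001 0.146]
top rack 0.96 (281, 374) 5509 [ 0.462 -0.186  0.076] zr [0.024 0.179]
top rack 0.63 (321, 465) 4691 [ 0.364 -0.405  0.104] zr [0.023 0.146]
top hood 0.7 (174, 448) 3738 [ 0.737 -0.369  0.108] zr [0.064 0.146]
top hood 0.58 (318, 467) 4205 [ 0.37  -0.41   0.107] zr [0.067 0.146]
top beaker 0.63 (217, 198) 682 [0.622 0.282 0.038] zr [0.003 0.099]
top flask 0.82 (222, 245) 452 [0.605 0.136 0.063] zr [0.005 0.178]
top wash_bottle 0.81 (159, 299) 659 [0.77  0.003 0.113] zr [0.002 0.176]
top wash_bottle 0.45 (223, 243) 483 [0.605 0.136 0.062] zr [0.001 0.178]
top tip shelf 0.84 (161.0, 441.5) [ 0.769 -0.356  0.095]
top tip shelf 0.69 (270.3, 372.1) [ 0.49  -0.184  0.043]
top tip shelf 0.64 (299.0, 454.2) [ 0.417 -0.389  0.08 ]
top tip ho
[... 1987 characters left out ...]
f 0.59 (338.1, 135.8) [ 0.799 -0.358  0.08 ]
scene tip hood_hinge 0.73 (190.7, 179.7) [ 0.439 -0.389  0.06 ]
scene tip hood_tab 0.81 (216.1, 249.3) [ 0.569 -0.186  0.173]
scene tip hood_tab 0.68 (120.1, 168.5) [ 0.308 -0.433  0.143]
scene tip hood_tab 0.55 (262.3, 140.2) [ 0.68  -0.368  0.148]
scene tip rack 0.98 (225.3, 265.8) [ 0.562 -0.16   0.139]
scene tip rack 0.9 (336.1, 143.1) [ 0.795 -0.344  0.083]
scene tip rack 0.86 (192.0, 184.5) [ 0.427 -0.387  0.039]
scene tip rack 0.25 (307.6, 470.1) [0.648 0.251 0.065]
scene tip plate_white 0.68 (248.2, 415.0) [0.493 0.151 0.013]
scene tip plate_black 0.91 (261.6, 479.2) [0.512 0.288 0.02 ]
scene tip mat 0.96 (258.5, 441.2) [0.506 0.21  0.005]
```

View pics/rackcrop.png

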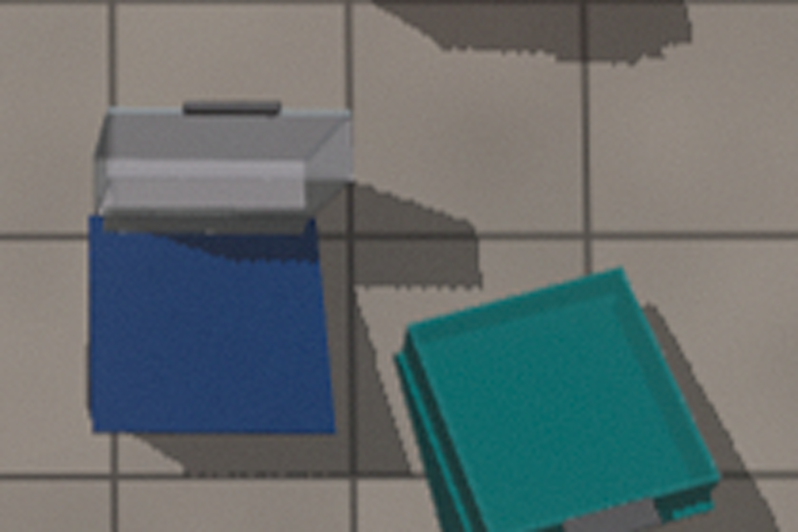

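View pics/rackcrop2.png

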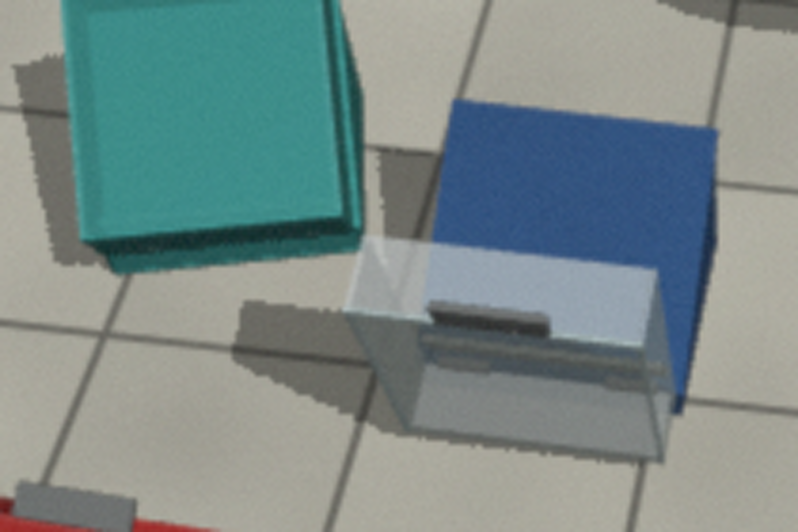

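```bash
cat > meas.py <<'E'
from h import *
def plate(o_m,P):
    q=P[o_m]; q=q[(q[:,2]>.011)&(q[:,2]<.026)]
    (c,s,a)=cv2.minAreaRect((q[:,:2]*1000).astype(np.float32)); 
    if s[0]<s[1]: s=(s[1],s[0]); a+=90
    return np.array(c)/1000,s,(a+90)%180-90,q[:,:2].mean(0),np.median(q[:,2])
E
python3 - <<'E'
from meas import *
for n in ("top","scene"):
    z=np.load(n+"0.npz"); im=z["im"].astype(int); P=cloud(n,z["d"]); robot.read_camera(n)
    for l in ("plate_white","plate_black"):
        print(n,l,plate(robot.outline_of(l,n)[0]["region"],P))
    # blue shelf
    m=(im[...,2]>im[...,0]*1.6)&(im[...,2]>im[...,1]*1.25)&(P[...,0]>.33)&(P[...,0]<.56)&(abs(P[...,1]+.19)<.12)
    q=P[m]; q=q[(q[:,2]>.03)]
    for _ in range(4):
        A=np.c_[q[:,:2],np.ones(len(q))]; co=np.linalg.lstsq(A,q[:,2],rcond=None)[0]; e=q[:,2]-A@co; q=q[abs(e)<max(.004,2*e.std())]
    nrm=np.array([-co[0],-co[1],1]); nrm/=np.linalg.norm(nrm)
    print(n,len(q),"res",e.std(),"tilt",np.degrees(np.arccos(nrm[2])),"downslope yaw",np.degrees(np.arctan2(nrm[1],nrm[0])),"coef",co)
    mm=np.zeros(m.shape,np.uint8); mm[m&(abs(P[...,2]-(P[...,:2]@co[:2]+co[2]))<.006)]=1
    c=cv2.minAreaRect((q[:,:2]*1000).astype(np.float32)); print(c, cv2.boxPoints(c).round(0).tolist(), q.min(0),q.max(0))
# teal corners
z=np.load("top0.npz"); im=z["im"].astype(int); P=cloud("top",z["d"])
m=(im[...,1]>im[...,0]*1.8)&(P[...,1]<-.25)&(P[...,1]>-.6)&(P[...,0]<.6)
q=P[m]; c=cv2.minAreaRect((q[:,:2]*1000).astype(np.float32)); print("teal",cv2.boxPoints(c).round(0).tolist(),q[:,1].max(),q[q[:,2]>.09][:,1].max())
E
```

```text
top plate_white (array([0.49202808, 0.14736179]), (95.81263732910156, 62.815147399902344), -13.935539245605469, array([0.49233079, 0.14730712]), np.float64(0.015543493559620416))
top plate_black (array([0.49615384, 0.29385425]), (95.64372253417969, 63.391422271728516), 2.0514936447143555, array([0.49675871, 0.29404425]), np.float64(0.01579717853860744))
top 2914 res 0.0019025506669424895 tilt 27.855884515373287 downslope yaw -0.7758902876684985 coef [-0.52843888  0.00715647  0.29343026]
((427.8352355957031, -187.19241333007812), (158.81590270996094, 137.8271026611328), 88.88762664794922) [[357.0, -265.0], [495.0, -268.0], [498.0, -109.0], [360.0, -106.0]] [ 0.35927115 -0.26648125  0.03019414] [ 0.49817528 -0.106684    0.10527583]
scene plate_white (array([0.49255066, 0.14844785]), (100.16484832763672, 61.41685485839844), -13.389152526855469, array([0.4899187 , 0.14511182]), np.float64(0.016368246999086657))
scene plate_black (array([0.49634897, 0.29457248]), (98.30490112304688, 64.01106262207031), 1.8570643663406372, array([0.49479762, 0.29428845]), np.float64(0.016163158134608068))
scene 2692 res 0.0017888799283695982 tilt 27.84345120848607 downslope yaw -0.5861393922884633 coef [-0.52818212  0.00540352  0.29431277]
((427.7513732910156, -184.8779296875), (161.33175659179688, 140.07705688476562), 88.69842529296875) [[356.0, -264.0], [496.0, -267.0], [500.0, -106.0], [360.0, -103.0]] [ 0.3577253  -0.26544292  0.03063468] [ 0.499585   -0.10454928  0.10579129]
teal [[159.0, -462.0], [316.0, -617.0], [566.0, -363.0], [409.0, -209.0]] -0.2507995449540672 -0.25286120695771813
```

The rack candidates in the top view are blue (281,374) with a clear hood, teal (321,465) and red (175,444). The blue one is the only sheet-steel blue rack with a clear hood and grey tab, and the enlarged crop confirms it. The measured shelf tilt is 27.8°, it is 160 mm wide, and its front edge is at z≈0.105, which fits the description. First I'll move above the white plate.

```bash
cat >> h.py <<'E'
def rel(target,yaw):
    s=robot.observe(); y0=s["tool_rot"][2]; d=np.array(target)-s["tool_pos"]
    c,sn=np.cos(y0),np.sin(y0)
    dy=(yaw-y0+np.pi)%(2*np.pi)-np.pi
    print("t",round(float(s["time"]),2),"pos",s["tool_pos"].round(4),"yaw0",round(y0,4),"-> tx %.4f ty %.4f tz %.4f yaw %.4f"%(c*d[0]+sn*d[1],sn*d[0]-c*d[1],-d[2],-dy),"F",s["contact_force"].round(2),"open",s["opening"].round(4))
E
python3 - <<'E'
from h import *
rel((.492,.1475,.2),np.radians(-13.8))
im,d=robot.read_camera("wrist"); save("wr0",im)
E
```

```text
Traceback (most recent call last):
  File "h.py", line 17, in rel
    print("t",round(float(s["time"]),2),"pos",s["tool_pos"].round(4),"yaw0",round(y0,4),"-> tx %.4f ty %.4f tz %.4f yaw %.4f"%(c*d[0]+sn*d[1],sn*d[0]-c*d[1],-d[2],-dy),"F",s["contact_force"].round(2),"open",s["opening"].round(4))
                                                                                                                                                                                                               ^^^^^^^^^^^^^^^^^^
AttributeError: 'float' object has no attribute 'round'
```

```bash
sed -i 's/s\["opening"\].round(4)/round(float(s["opening"]),4)/' h.py
python3 - <<'E'
from h import *
rel((.492,.1475,.2),np.radians(-13.8))
im,d=robot.read_camera("wrist"); save("wr0",im)
E
```

```text
t 1.9 pos [ 0.1705 -0.4965  0.2267] yaw0 0.3308 -> tx 0.5132 ty -0.5047 tz 0.0267 yaw 0.5716 F [-0.91  0.66  0.64] open 0.0919
```

View pics/wr0.png

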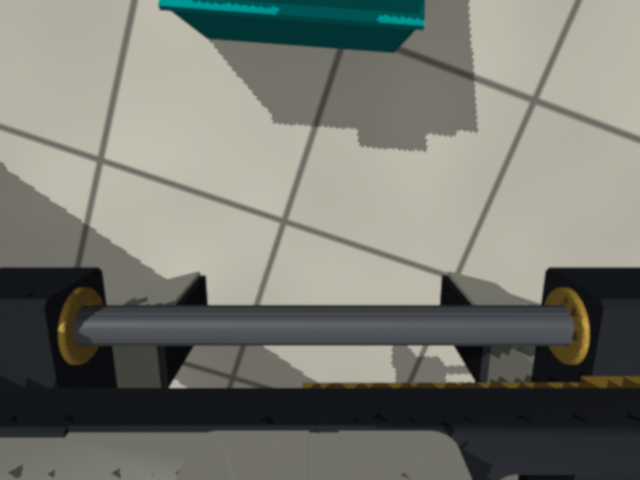

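apply_moves(
  plan=[
    {"tx":0.513,"ty":-0.505,"tz":0.0,"yaw":0.572,"grip":1},
    {"tx":0.513,"ty":-0.505,"tz":0.0,"yaw":0.572,"grip":1},
    {"tx":0.513,"ty":-0.505,"tz":0.0,"yaw":0.572,"grip":1},
    {"tx":0.513,"ty":-0.505,"tz":0.0,"yaw":0.572,"grip":1},
    {"tx":0.513,"ty":-0.505,"tz":0.0,"yaw":0.572,"grip":1},
    {"tx":0.513,"ty":-0.505,"tz":0.0,"yaw":0.572,"grip":1},
    {"tx":0.513,"ty":-0.505,"tz":0.0,"yaw":0.572,"grip":1},
    {"tx":0.513,"ty":-0.505,"tz":0.0,"yaw":0.572,"grip":1},
  ],
)

```text
time: 2.95
tool_pos: [0.3914, -0.0535, 0.2272]
tool_rot: [3.141, -0.001, -0.241]
contact_force: [0.3, -1.0, 0.3]
opening: 0.0921
```

```bash
python3 - <<'E'
from h import *
rel((.492,.1475,.16),np.radians(-13.8))
print(robot.observe()["qpos"])
E
```

```text
t 2.95 pos [ 0.3914 -0.0535  0.2272] yaw0 -0.2413 -> tx 0.0496 ty -0.2192 tz 0.0672 yaw -0.0005 F [ 0.25 -0.96  0.32] open 0.0921
[-3.30289602e-01  9.98248988e-02  1.84309848e+00 -2.15250104e-04
  1.19716087e+00  1.48190089e+00]
```

apply_moves(
  plan=[
    {"tx":0.048,"ty":-0.215,"tz":0.05,"grip":1},
    {"tx":0.048,"ty":-0.215,"tz":0.05,"grip":1},
    {"tx":0.048,"ty":-0.215,"tz":0.05,"grip":1},
    {"tx":0.048,"ty":-0.215,"tz":0.05,"grip":1},
    {"tx":0.048,"ty":-0.215,"tz":0.05,"grip":1},
    {"tx":0.048,"ty":-0.215,"tz":0.05,"grip":1},
  ],
)

```text
schema error: expected keys tx, ty, tz, yaw, grip
```

```bash
python3 - <<'E'
from meas import *
im,d=robot.read_camera("wrist"); save("wr1",im)
P=cloud("wrist",d)
for o in robot.outline_of("plate_white","wrist"): print(o["confidence"],o["region"].sum(),plate(o["region"],P))
rel((.492,.1475,.010),np.radians(-13.8))
E
```

```text
0.9 9629 (array([0.49296042, 0.15684416]), (95.93376159667969, 64.49872589111328), -13.011802673339844, array([0.49437982, 0.15586544]), np.float64(0.018038095034256744))
t 3.05 pos [ 0.3922 -0.05    0.227 ] yaw0 -0.2325 -> tx 0.0516 ty -0.2152 tz 0.2170 yaw 0.0083 F [-0.38 -0.62  0.01] open 0.0922
```

View pics/wr1.png

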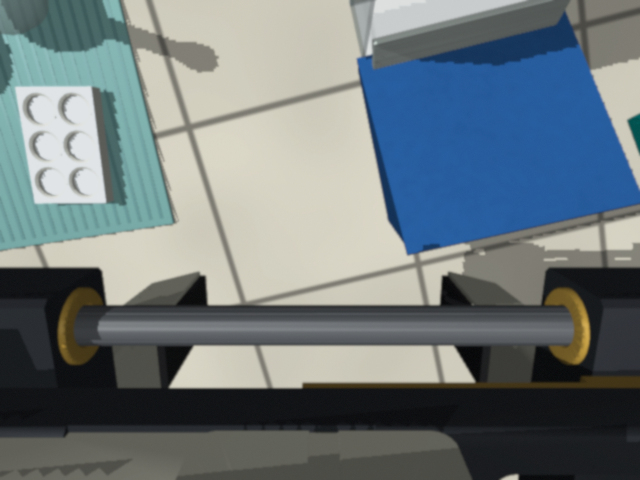

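apply_moves(
  plan=[
    {"tx":0.051,"ty":-0.214,"tz":0.05,"yaw":0,"grip":1},
    {"tx":0.051,"ty":-0.214,"tz":0.05,"yaw":0,"grip":1},
    {"tx":0.051,"ty":-0.214,"tz":0.05,"yaw":0,"grip":1},
    {"tx":0.051,"ty":-0.214,"tz":0.05,"yaw":0,"grip":1},
    {"tx":0.051,"ty":-0.214,"tz":0.05,"yaw":0,"grip":1},
    {"tx":0.051,"ty":-0.214,"tz":0.05,"yaw":0,"grip":1},
  ],
)

```text
time: 3.8
tool_pos: [0.4911, 0.1393, 0.1767]
tool_rot: [3.141, 0.0, -0.241]
contact_force: [-0.5, 0.2, 0.8]
opening: 0.0917
```

```bash
python3 - <<'E'
from meas import *
im,d=robot.read_camera("wrist"); save("wr1b",im)
P=cloud("wrist",d)
for o in robot.outline_of("plate_white","wrist"): print(o["confidence"],o["region"].sum(),plate(o["region"],P))
im,d=robot.read_camera("top"); save("top1",im)
P=cloud("top",d)
for o in robot.outline_of("plate_white","top"): print(o["confidence"],o["region"].sum(),plate(o["region"],P))
rel((.492,.1475,.010),np.radians(-13.8))
E
```

```text
0.71 10521 (array([0.49208197, 0.14857417]), (96.22583770751953, 62.229774475097656), -13.619888305664062, array([0.49362   , 0.14810532]), np.float64(0.01756615205128983))
0.65 169 (array([0.50132248, 0.12333987]), (90.82666778564453, 40.07805252075195), 12.437389373779297, array([0.51341811, 0.12954208]), np.float64(0.015064344139996026))
t 4.0 pos [0.4913 0.1391 0.1773] yaw0 -0.2429 -> tx -0.0013 ty -0.0083 tz 0.1673 yaw -0.0020 F [ 0.71  0.56 -0.49] open 0.092
```

View pics/wr1b.png

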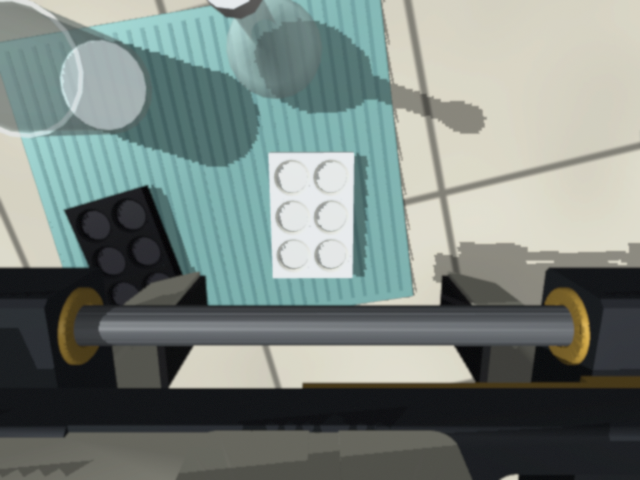

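View pics/top1.png

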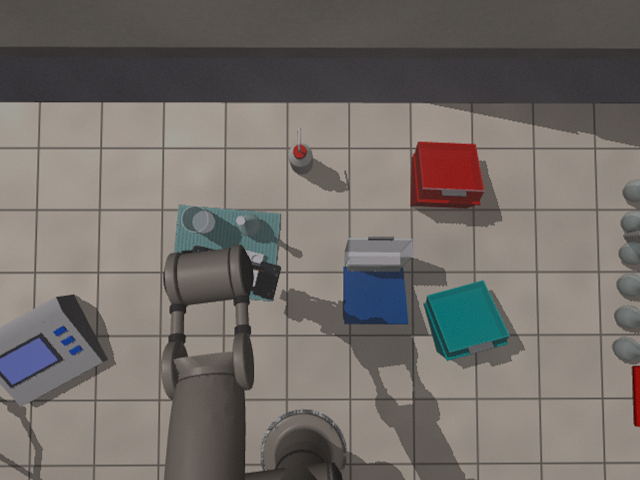

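apply_moves(
  plan=[
    {"tx":-0.001,"ty":-0.009,"tz":0.05,"yaw":-0.002,"grip":1},
    {"tx":-0.001,"ty":-0.009,"tz":0.1,"yaw":-0.002,"grip":1},
    {"tx":-0.001,"ty":-0.009,"tz":0.14,"yaw":-0.002,"grip":1},
    {"tx":-0.001,"ty":-0.009,"tz":0.155,"yaw":-0.002,"grip":1},
    {"tx":-0.001,"ty":-0.009,"tz":0.167,"yaw":-0.002,"grip":1},
    {"tx":-0.001,"ty":-0.009,"tz":0.167,"yaw":-0.002,"grip":1},
  ],
)

```text
time: 4.75
tool_pos: [0.4929, 0.1491, 0.0101]
tool_rot: [-3.142, -0.001, -0.24]
contact_force: [-0.1, -1.0, 0.6]
opening: 0.0919
```

```bash
python3 - <<'E'
from meas import *
im,d=robot.read_camera("wrist"); save("wr2",im)
rel((.492,.1475,.010),np.radians(-13.8))
E
```

```text
t 4.8 pos [0.4932 0.1492 0.0106] yaw0 -0.2393 -> tx -0.0008 ty 0.0019 tz 0.0006 yaw 0.0015 F [ 0.62 -0.25  0.27] open 0.0918
```

View pics/wr2.png

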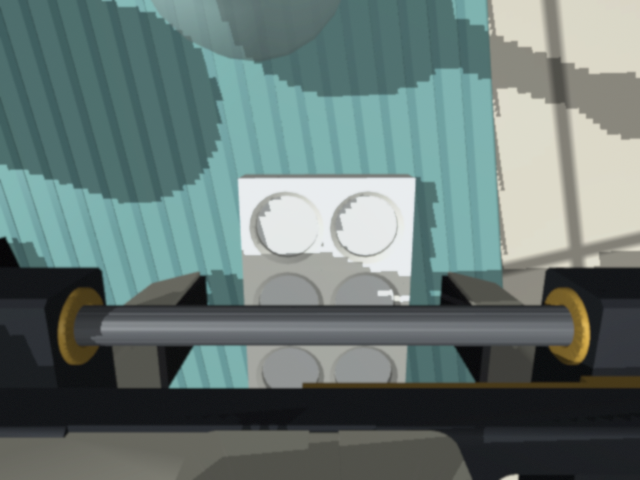

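apply_moves(
  plan=[
    {"tx":0,"ty":0,"tz":0,"yaw":0,"grip":0.3},
    {"tx":0,"ty":0,"tz":0,"yaw":0,"grip":0.2},
    {"tx":0,"ty":0,"tz":0,"yaw":0,"grip":0},
    {"tx":0,"ty":0,"tz":0,"yaw":0,"grip":-0.2},
    {"tx":0,"ty":0,"tz":0,"yaw":0,"grip":-0.2},
  ],
  force=12,
)

```text
time: 5.42
tool_pos: [0.4926, 0.1492, 0.01]
tool_rot: [3.142, -0.0, -0.239]
contact_force: [-1.1, -0.8, 4.5]
opening: 0.0617
```

apply_moves(
  plan=[
    {"tx":0,"ty":0,"tz":-0.01,"yaw":0,"grip":-0.2},
    {"tx":0,"ty":0,"tz":-0.04,"yaw":0,"grip":-0.2},
    {"tx":0,"ty":0,"tz":-0.08,"yaw":0,"grip":-0.2},
    {"tx":0,"ty":0,"tz":-0.08,"yaw":0,"grip":-0.2},
  ],
)

```text
time: 5.92
tool_pos: [0.4945, 0.1496, 0.0927]
tool_rot: [-3.139, -0.006, -0.239]
contact_force: [0.6, -1.5, -1.2]
opening: 0.0618
```

```bash
python3 - <<'E'
from meas import *
im,d=robot.read_camera("wrist"); save("wr3",im); np.savez("wr3.npz",im=im,d=d)
im,d=robot.read_camera("scene"); save("sc3",im[180:340,340:560].repeat(3,0).repeat(3,1))
rel((.42,-.18,.19),-.015)
E
```

```text
t 6.03 pos [0.4922 0.1492 0.0897] yaw0 -0.2392 -> tx 0.0078 ty 0.3370 tz -0.1003 yaw -0.2242 F [-0.22 -0.49 -1.28] open 0.0619
```

View pics/wr3.png

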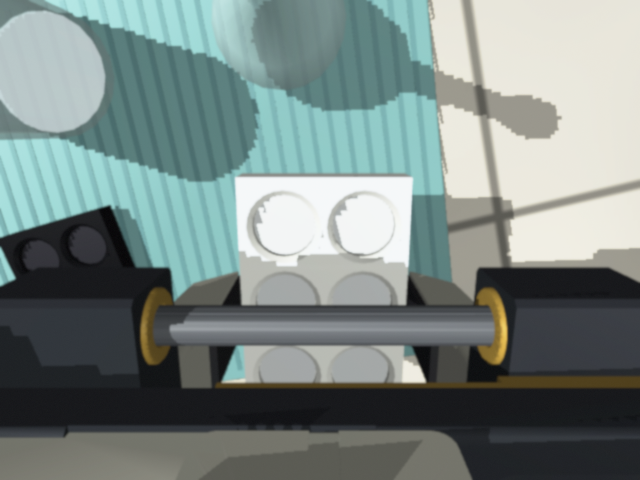

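View pics/sc3.png

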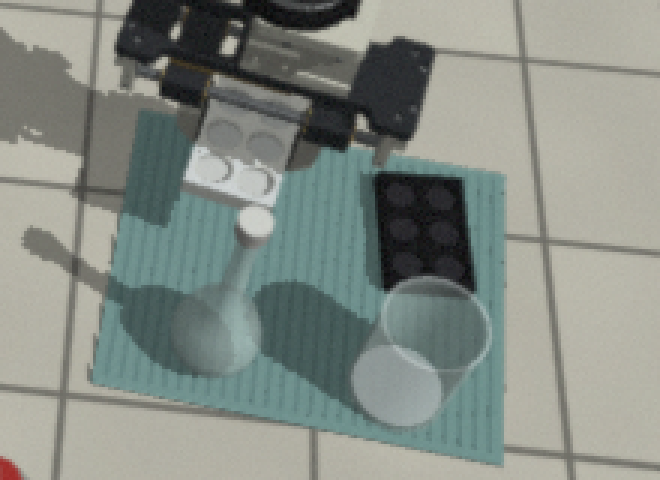

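```bash
python3 - <<'E'
from meas import *
K,R,t=cam("wrist"); C=-R.T@t; s=robot.observe(); print(C-s["tool_pos"], R.round(3).tolist())
z=np.load("top0.npz");P=cloud("top",z["d"])
q=P[400:460,497:610].reshape(-1,3); q=q[q[:,2]>.25]; print(q.min(0),q.max(0))
h=z["im"]; 
q=P[235:268,340:415].reshape(-1,3); 
zs=np.load("scene0.npz");Ps=cloud("scene",zs["d"])
for o in robot.tip_of("hood_tab","scene"): print(o)
q=Ps[195:245,215:300].reshape(-1,3); q=q[(q[:,2]>.12)]
A=np.c_[q[:,1:],np.ones(len(q))]; 
for _ in range(5):
    co=np.linalg.lstsq(A,q[:,0],rcond=None)[0]; e=q[:,0]-A@co; k=abs(e)<max(2*e.std(),.003); q=q[k];A=A[k]
print("hood back plane x=",co,len(q),e.std(),"lean deg",np.degrees(np.arctan(co[1])), q[:,2].max(), q[:,1].min(),q[:,1].max())
E
```

```text
[ 0.06249056 -0.01452906  0.15843022] [[-0.237, -0.972, 0.0], [-0.942, 0.23, 0.243], [-0.236, 0.057, -0.97]]
[ 0.11783351 -0.59583674  0.25030872] [ 0.51992071 -0.0412168   1.25196467]
{'pixel': [214.8, 250.1], 'confidence': 0.95}
{'pixel': [263.6, 142.1], 'confidence': 0.89}
{'pixel': [258.3, 440.8], 'confidence': 0.6}
{'pixel': [121.6, 167.0], 'confidence': 0.55}
hood back plane x= [-0.00173723 -0.38258173  0.61440168] 2252 0.011336695802728603 lean deg -20.93593740304414 0.18569145383089347 -0.2628840813329027 -0.11031400054950515
```

apply_moves(
  plan=[
    {"tx":0.0,"ty":0.02,"tz":-0.05,"yaw":0,"grip":-0.2},
    {"tx":0.002,"ty":0.07,"tz":-0.085,"yaw":-0.05,"grip":-0.2},
    {"tx":0.004,"ty":0.125,"tz":-0.1,"yaw":-0.15,"grip":-0.2},
    {"tx":0.006,"ty":0.18,"tz":-0.1,"yaw":-0.224,"grip":-0.2},
    {"tx":0.008,"ty":0.235,"tz":-0.1,"yaw":-0.224,"grip":-0.2},
    {"tx":0.008,"ty":0.285,"tz":-0.1,"yaw":-0.224,"grip":-0.2},
    {"tx":0.008,"ty":0.32,"tz":-0.1,"yaw":-0.224,"grip":-0.2},
    {"tx":0.008,"ty":0.337,"tz":-0.1,"yaw":-0.224,"grip":-0.2},
  ],
)

```text
time: 7.08
tool_pos: [0.4194, -0.1813, 0.1885]
tool_rot: [-3.14, 0.002, -0.017]
contact_force: [0.1, 0.4, -0.2]
opening: 0.0617
```

apply_moves(
  plan=[
    {"tx":0,"ty":0,"tz":0,"yaw":0,"grip":-0.2},
    {"tx":0,"ty":0,"tz":0,"yaw":0,"grip":-0.2},
  ],
)

```text
time: 7.32
tool_pos: [0.4205, -0.1789, 0.1894]
tool_rot: [-3.141, 0.001, -0.014]
contact_force: [-0.3, 0.4, -1.7]
opening: 0.0619
```

```bash
python3 - <<'E'
from meas import *
im,d=robot.read_camera("wrist"); save("wr4",im); np.savez("wr4.npz",im=im,d=d)
P=cloud("wrist",d)
for o in robot.outline_of("plate_white","wrist")[:1]:
    q=P[o["region"]]; print(o["confidence"],o["pixel"],np.percentile(q,[2,50,98],axis=0).round(4))
for l in ("shelf","hood_hinge","hood_tab"):
    for o in robot.tip_of(l,"wrist"): print(l,o)
rel((.443,-.186,.12),-.015)
E
```

```text
0.64 [251.5, 322.7] [[ 0.3869 -0.2078  0.1922]
 [ 0.4398 -0.1785  0.1964]
 [ 0.4682 -0.1487  0.199 ]]
shelf {'pixel': [223.3, 628.3], 'confidence': 0.95}
shelf {'pixel': [124.8, 334.0], 'confidence': 0.92}
t 7.58 pos [ 0.4207 -0.1793  0.1898] yaw0 -0.0139 -> tx 0.0224 ty 0.0063 tz 0.0698 yaw 0.0011 F [-0.05  0.16 -1.27] open 0.062
```

View pics/wr4.png

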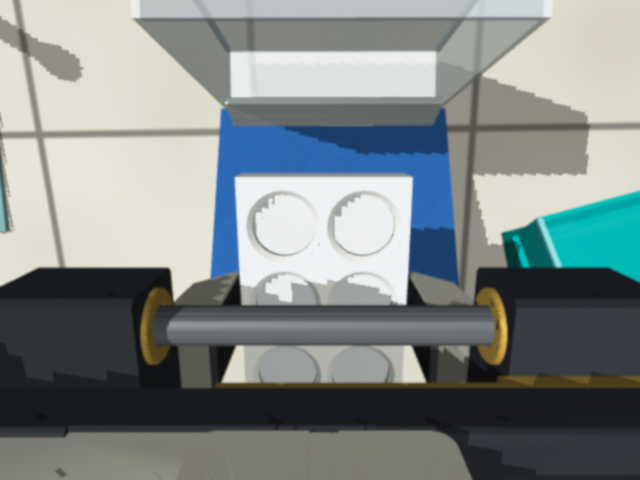

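```bash
python3 - <<'E'
from meas import *
z=np.load("wr4.npz"); d=z["d"]; im=z["im"]; P=cloud("wrist",d)
for c in (260,330,400):
    for r in range(92,140,4): print(c,r,P[r,c].round(4),im[r,c])
m=(im[...,2]>im[...,0]*1.6)&(im[...,2].astype(int)>im[...,1]*1.25)&(P[...,2]>.03)&(P[...,2]<.12); m[190:]=0
q=P[m]; A=np.c_[q[:,:2],np.ones(len(q))]; co=np.linalg.lstsq(A,q[:,2],rcond=None)[0]; print(co,len(q),(q[:,2]-A@co).std(),q.min(0),q.max(0))
rows=[ (r,np.where(m[r])[0].min(),np.where(m[r])[0].max()) for r in (130,140,150,160)]
for r,a,b in rows: print(r,a,b,P[r,a+1],P[r,b-1])
E
python3 - <<'E'
from h import *
z=np.load("wr4.npz"); save("wr4c",cv2.resize(z["im"][60:200,200:480],None,fx=2.8,fy=2.8))
E
```

```text
260 92 [ 0.5104 -0.1348  0.0284] [222 225 225]
260 96 [ 0.5076 -0.1347  0.0293] [198 203 202]
260 100 [ 0.5028 -0.1392  0.0621] [143 152 148]
260 104 [ 0.5003 -0.1392  0.0632] [110 117 114]
260 108 [ 0.4981 -0.1384  0.0578] [ 99 104 102]
260 112 [ 0.4958 -0.1377  0.0538] [ 98 104 101]
260 116 [ 0.4934 -0.1369  0.0491] [100 106 103]
260 120 [ 0.4909 -0.1361  0.0443] [106 112 109]
260 124 [ 0.4883 -0.1354  0.0408] [102 111 117]
260 128 [ 0.4856 -0.1348  0.0376] [ 45 104 177]
260 132 [ 0.4829 -0.1351  0.0407] [ 44 104 177]
260 136 [ 0.4801 -0.1349  0.0399] [ 45 105 179]
330 92 [ 0.5097 -0.1845  0.0282] [223 225 226]
330 96 [ 0.5069 -0.1844  0.029 ] [199 204 203]
330 100 [ 0.5022 -0.1839  0.0618] [138 147 142]
330 104 [ 0.4998 -0.1839  0.0622] [109 116 113]
330 108 [ 0.4975 -0.1839  0.0584] [ 98 104 101]
330 112 [ 0.4951 -0.1839  0.0542] [ 98 104 101]
330 116 [ 0.4927 -0.184   0.0491] [100 106 103]
330 120 [ 0.4902 -0.184   0.0442] [ 98 104 101]
330 124 [ 0.4876 -0.1841  0.0398] [102 109 108]
330 128 [ 0.4849 -0.1841  0.0364] [ 27  61 104]
330 132 [ 0.4822 -0.184   0.0392] [ 27  61 103]

[... 412 characters left out ...]
47] [ 97 103 100]
400 124 [ 0.4869 -0.2328  0.04  ] [86 95 99]
400 128 [ 0.4842 -0.2334  0.0369] [ 27  62 105]
400 132 [ 0.4815 -0.2332  0.0391] [ 26  62 105]
400 136 [ 0.4788 -0.233   0.0405] [ 26  61 104]
[-0.52829948  0.00525169  0.29483105] 12026 0.0007792875438967149 [ 0.44352421 -0.26575708  0.03021362] [ 0.49897098 -0.10613425  0.06104253]
130 220 446 [ 0.4845764  -0.10767829  0.0392101 ] [ 0.48241564 -0.26489945  0.03821971]
140 220 446 [ 0.4777861  -0.10763948  0.04114869] [ 0.47568321 -0.26402072  0.04275898]
150 219 447 [ 0.47118952 -0.10780208  0.04687983] [ 0.46902021 -0.26407959  0.04639169]
160 218 448 [ 0.46448436 -0.1069708   0.04836019] [ 0.46233676 -0.26453269  0.04858947]
```

View pics/wr4c.png

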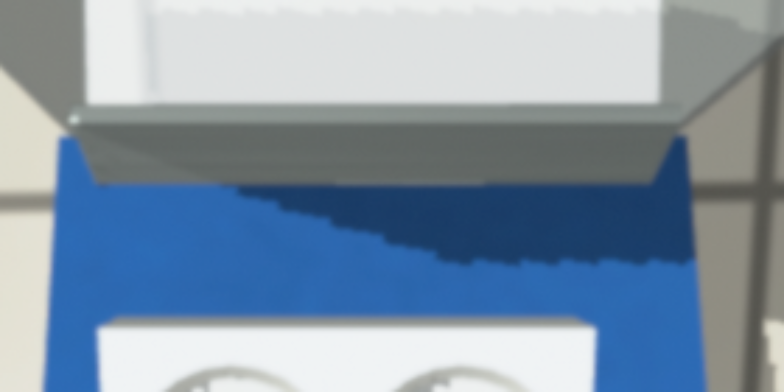

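apply_moves(
  plan=[
    {"tx":0.01,"ty":0.006,"tz":0.03,"yaw":0.002,"grip":-0.2},
    {"tx":0.02,"ty":0.006,"tz":0.06,"yaw":0.002,"grip":-0.2},
    {"tx":0.025,"ty":0.006,"tz":0.08,"yaw":0.002,"grip":-0.2},
    {"tx":0.025,"ty":0.006,"tz":0.09,"yaw":0.002,"grip":-0.2},
    {"tx":0.025,"ty":0.006,"tz":0.094,"yaw":0.002,"grip":-0.2},
    {"tx":0.025,"ty":0.006,"tz":0.096,"yaw":0.002,"grip":-0.2},
  ],
  force=7,
)

```text
time: 8.32
tool_pos: [0.4456, -0.1866, 0.0942]
tool_rot: [3.141, -0.001, -0.017]
contact_force: [0.5, -0.4, -0.4]
opening: 0.062
```

```bash
python3 - <<'E'
from meas import *
rel((.445,-.1855,.065),-.016)
im,d=robot.read_camera("scene"); save("sc5",cv2.resize(im[110:270,180:360],None,fx=4,fy=4,interpolation=cv2.INTER_CUBIC)[:600])
E
```

```text
t 8.32 pos [ 0.4456 -0.1866  0.0942] yaw0 -0.0171 -> tx -0.0006 ty -0.0011 tz 0.0292 yaw -0.0011 F [ 0.48 -0.35 -0.39] open 0.062
```

View pics/sc5.png

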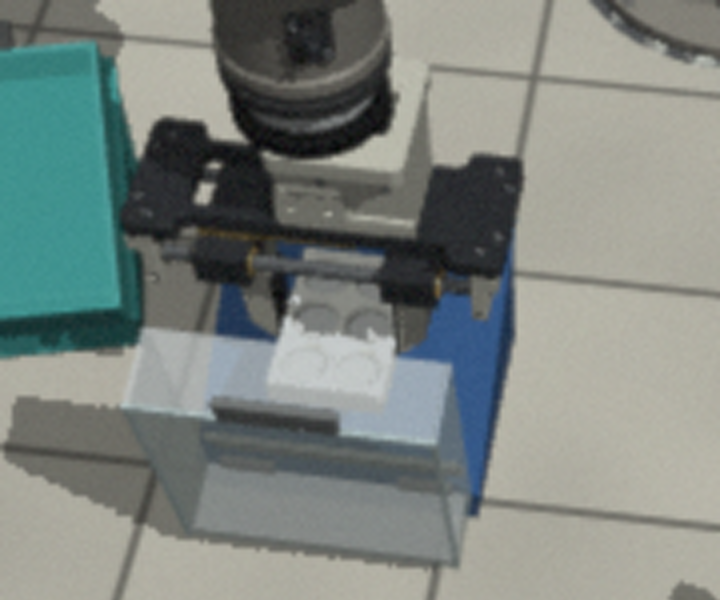

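apply_moves(
  plan=[
    {"tx":0,"ty":-0.001,"tz":0.003,"yaw":0,"grip":-0.2},
    {"tx":0,"ty":-0.001,"tz":0.006,"yaw":0,"grip":-0.2},
    {"tx":0,"ty":-0.001,"tz":0.008,"yaw":0,"grip":-0.2},
    {"tx":0,"ty":-0.001,"tz":0.01,"yaw":0,"grip":-0.2},
    {"tx":0,"ty":-0.001,"tz":0.012,"yaw":0,"grip":-0.2},
  ],
)

```text
time: 9.0
tool_pos: [0.4458, -0.1856, 0.0818]
tool_rot: [3.141, -0.001, -0.017]
contact_force: [2.2, 0.1, -0.4]
opening: 0.062
```

```bash
python3 - <<'E'
from meas import *
rel((.445,-.1855,.065),-.016)
im,d=robot.read_camera("wrist"); save("wr6",im)
E
```

```text
t 9.0 pos [ 0.4458 -0.1856  0.0818] yaw0 -0.0172 -> tx -0.0008 ty -0.0001 tz 0.0168 yaw -0.0012 F [ 2.24  0.05 -0.39] open 0.062
```

View pics/wr6.png

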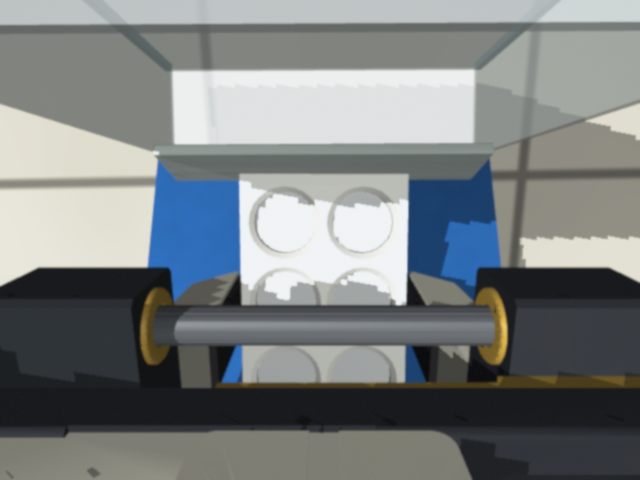

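apply_moves(
  plan=[
    {"tx":0,"ty":0,"tz":0.002,"yaw":0,"grip":-0.2},
    {"tx":0,"ty":0,"tz":0.004,"yaw":0,"grip":-0.2},
    {"tx":0,"ty":0,"tz":0.006,"yaw":0,"grip":-0.2},
    {"tx":0,"ty":0,"tz":0.008,"yaw":0,"grip":-0.2},
    {"tx":0,"ty":0,"tz":0.01,"yaw":0,"grip":-0.2},
    {"tx":0,"ty":0,"tz":0.011,"yaw":0,"grip":-0.2},
  ],
)

```text
time: 9.8
tool_pos: [0.4449, -0.1853, 0.0705]
tool_rot: [-3.141, 0.001, -0.017]
contact_force: [-0.6, -0.0, 0.6]
opening: 0.0621
```

```bash
cat >> meas.py <<'E'
O=np.array([.4865,-.186,.036]); a=np.radians(28); ry=-.0165
Rs=np.array([[np.cos(ry),-np.sin(ry),0],[np.sin(ry),np.cos(ry),0],[0,0,1]])@np.array([[np.cos(a),0,np.sin(a)],[0,1,0],[-np.sin(a),0,np.cos(a)]])
def inshelf(P): return (P-O)@Rs
def platefit(P,reg):
    S=inshelf(P[reg]); S=S[(S[:,2]>-.01)&(S[:,2]<.05)&(S[:,0]<.02)&(S[:,0]>-.15)]
    A=np.c_[S[:,:2],np.ones(len(S))]
    for _ in range(6):
        co=np.linalg.lstsq(A,S[:,2],rcond=None)[0]; e=S[:,2]-A@co; k=abs(e)<max(1.8*e.std(),.0015); S=S[k];A=A[k]
    print("n",len(S),"tilt x deg %.2f y deg %.2f z@c %.4f"%(np.degrees(co[0]),np.degrees(co[1]),co@[-.048,0,1]),"res %.4f"%e.std(),"x pct",np.percentile(S[:,0],[.5,99.5]).round(4),"y",np.percentile(S[:,1],[1,99]).round(4))
E
python3 - <<'E'
from meas import *
rel((.445,-.1855,.065),-.016)
im,d=robot.read_camera("wrist"); save("wr7",im)
P=cloud("wrist",d)
for o in robot.outline_of("plate_white","wrist")[:1]: platefit(P,o["region"])
m=np.zeros(d.shape,bool); m[182:265,250:400]=1; platefit(P,m)
E
```

```text
t 9.8 pos [ 0.4449 -0.1853  0.0705] yaw0 -0.0172 -> tx 0.0001 ty 0.0002 tz 0.0055 yaw -0.0012 F [-0.57 -0.02  0.55] open 0.0621
n 26364 tilt x deg 6.27 y deg -0.10 z@c 0.0166 res 0.0022 x pct [-0.085  -0.0072] y [-0.0294  0.0311]
n 12313 tilt x deg 3.69 y deg -0.28 z@c 0.0174 res 0.0022 x pct [-0.0417 -0.0094] y [-0.0281  0.0289]
```

View pics/wr7.png

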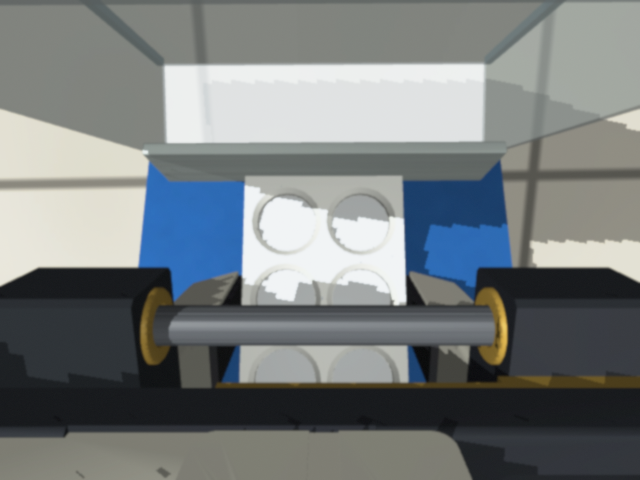

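apply_moves(
  plan=[
    {"tx":0,"ty":0,"tz":0.001,"yaw":0,"grip":-0.2},
    {"tx":0,"ty":0,"tz":0.002,"yaw":0,"grip":-0.2},
    {"tx":0,"ty":0,"tz":0.003,"yaw":0,"grip":-0.2},
    {"tx":0,"ty":0,"tz":0.004,"yaw":0,"grip":-0.2},
  ],
)

```text
time: 10.4
tool_pos: [0.4454, -0.1855, 0.0667]
tool_rot: [3.141, -0.0, -0.017]
contact_force: [-0.4, 0.7, 0.7]
opening: 0.0622
```

```bash
python3 - <<'E'
from meas import *
rel((.445,-.1855,.065),-.016)
im,d=robot.read_camera("wrist"); save("wr8",im)
P=cloud("wrist",d)
for o in robot.outline_of("plate_white","wrist")[:1]: platefit(P,o["region"])
m=np.zeros(d.shape,bool); m[182:265,250:400]=1; platefit(P,m)
E
```

```text
t 10.4 pos [ 0.4454 -0.1855  0.0667] yaw0 -0.0172 -> tx -0.0004 ty 0.0000 tz 0.0017 yaw -0.0012 F [-0.43  0.69  0.69] open 0.0622
n 25852 tilt x deg 2.17 y deg -0.14 z@c 0.0126 res 0.0021 x pct [-0.0827 -0.0049] y [-0.0297  0.031 ]
n 12322 tilt x deg 0.37 y deg -0.29 z@c 0.0133 res 0.0022 x pct [-0.0393 -0.0059] y [-0.0287  0.0292]
```

apply_moves(
  plan=[
    {"tx":0,"ty":0,"tz":0.001,"yaw":0,"grip":-0.2},
    {"tx":0,"ty":0,"tz":0.002,"yaw":0,"grip":-0.2},
    {"tx":0,"ty":0,"tz":0.002,"yaw":0,"grip":-0.2},
  ],
)

```text
time: 10.88
tool_pos: [0.4458, -0.1856, 0.0655]
tool_rot: [3.141, -0.001, -0.017]
contact_force: [-0.1, 1.4, 6.0]
opening: 0.0617
```

apply_moves(
  plan=[
    {"tx":0.001,"ty":0,"tz":0.0005,"yaw":0,"grip":-0.2},
    {"tx":0.002,"ty":0,"tz":0.001,"yaw":0,"grip":-0.2},
    {"tx":0.003,"ty":0,"tz":0.0015,"yaw":0,"grip":-0.2},
  ],
)

```text
time: 11.25
tool_pos: [0.4483, -0.1858, 0.0641]
tool_rot: [3.141, 0.0, -0.017]
contact_force: [-4.2, -0.6, 10.7]
opening: 0.0618
```

```bash
python3 - <<'E'
from meas import *
rel((.448,-.1855,.065),-.016)
im,d=robot.read_camera("wrist"); save("wr9",cv2.resize(im[120:270,130:520],None,fx=2,fy=2,interpolation=cv2.INTER_CUBIC))
P=cloud("wrist",d)
for o in robot.outline_of("plate_white","wrist")[:1]: platefit(P,o["region"])
E
```

```text
t 11.25 pos [ 0.4483 -0.1858  0.0641] yaw0 -0.0169 -> tx -0.0003 ty -0.0003 tz -0.0009 yaw -0.0009 F [-4.25 -0.61 10.72] open 0.0618
n 25503 tilt x deg 1.00 y deg -0.11 z@c 0.0117 res 0.0021 x pct [-0.0788 -0.0014] y [-0.0299  0.0306]
```

View pics/wr9.png

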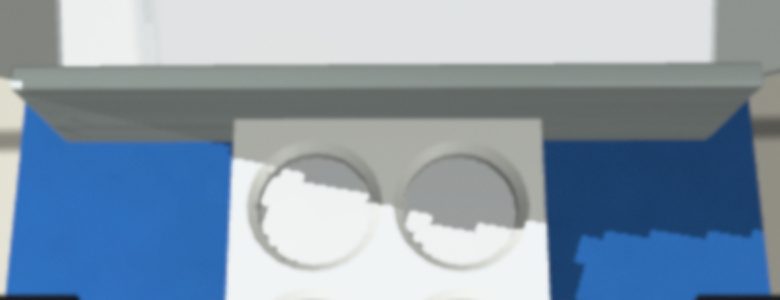

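apply_moves(
  plan=[
    {"tx":0.001,"ty":0,"tz":-0.001,"yaw":0,"grip":-0.2},
    {"tx":0.001,"ty":0,"tz":-0.001,"yaw":0,"grip":0.4},
    {"tx":0.001,"ty":0,"tz":-0.001,"yaw":0,"grip":0.6},
    {"tx":0.001,"ty":0,"tz":-0.002,"yaw":0,"grip":0.7},
  ],
)

```text
time: 11.85
tool_pos: [0.4495, -0.1854, 0.0652]
tool_rot: [-3.142, -0.0, -0.017]
contact_force: [-0.6, 0.4, 0.7]
opening: 0.0769
```

```bash
python3 - <<'E'
from meas import *
rel((.448,-.1855,.065),-.016)
im,d=robot.read_camera("wrist"); save("wr10",cv2.resize(im[120:420,130:520],None,fx=2,fy=2,interpolation=cv2.INTER_CUBIC))
P=cloud("wrist",d)
for o in robot.outline_of("plate_white","wrist")[:1]: platefit(P,o["region"])
E
```

```text
t 11.85 pos [ 0.4495 -0.1854  0.0652] yaw0 -0.0172 -> tx -0.0015 ty 0.0001 tz 0.0002 yaw -0.0012 F [-0.59  0.44  0.73] open 0.0769
```

View pics/wr10.png

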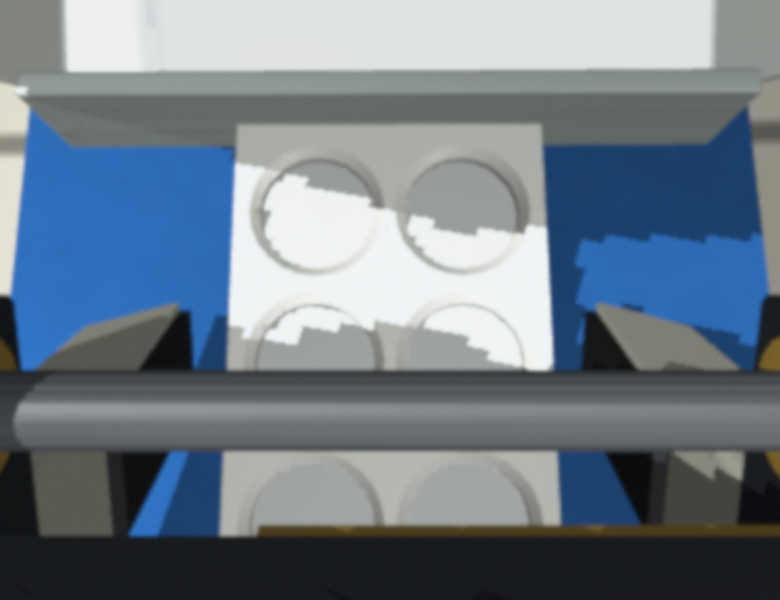

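apply_moves(
  plan=[
    {"tx":0,"ty":0,"tz":-0.02,"yaw":0,"grip":0.8},
    {"tx":-0.01,"ty":0,"tz":-0.06,"yaw":0,"grip":1},
    {"tx":-0.02,"ty":0,"tz":-0.11,"yaw":0,"grip":1},
    {"tx":-0.03,"ty":0,"tz":-0.125,"yaw":0,"grip":1},
    {"tx":-0.03,"ty":0,"tz":-0.125,"yaw":0,"grip":1},
  ],
)

```text
time: 12.58
tool_pos: [0.4192, -0.1851, 0.1907]
tool_rot: [3.141, -0.001, -0.018]
contact_force: [-0.4, 1.0, -0.2]
opening: 0.0921
```

```bash
python3 - <<'E'
from meas import *
rel((.496,.294,.19),.034)
im,d=robot.read_camera("wrist"); save("wr11",cv2.resize(im[60:420,130:520],None,fx=1.6,fy=1.6,interpolation=cv2.INTER_CUBIC))
P=cloud("wrist",d); np.savez("wr11.npz",im=im,d=d)
for o in robot.outline_of("plate_white","wrist")[:1]:
    platefit(P,o["region"])
E
```

```text
t 12.57 pos [ 0.4192 -0.1851  0.1907] yaw0 -0.0176 -> tx 0.0684 ty -0.4804 tz 0.0007 yaw -0.0516 F [-0.37  0.98 -0.16] open 0.0921
n 930 tilt x deg -26.89 y deg -0.01 z@c 0.0619 res 0.0081 x pct [-0.0037  0.0199] y [-0.0746  0.076 ]
```

View pics/wr11.png

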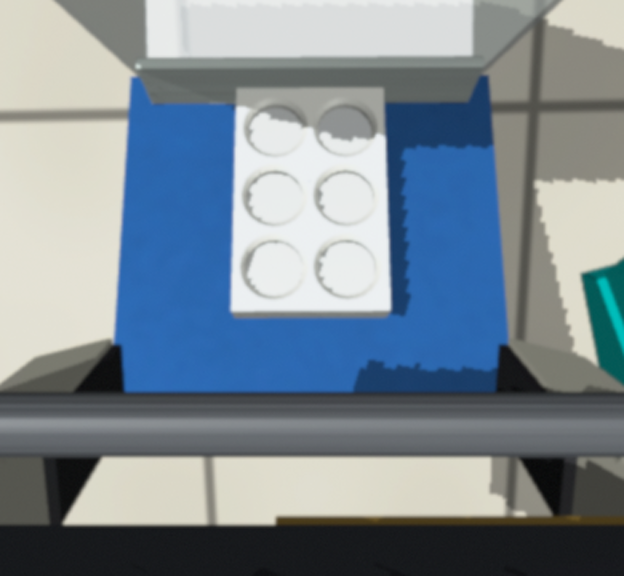

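```bash
python3 - <<'E'
from meas import *
z=np.load("wr11.npz"); im=z["im"]; S=inshelf(cloud("wrist",z["d"]))
# crop coords -> full: col=130+c/1.6,row=60+r/1.6
for cc in (255,310,365):
    c=int(130+cc/1.6); col=S[:,c]
    print(c,[ (r,col[r,0].round(4),col[r,2].round(4)) for r in list(range(98,122,2))+list(range(248,262,2))])
g=im.min(-1)>105
m=g&(S[...,2]>.009)&(S[...,2]<.018)&(S[...,0]<-.003)&(S[...,0]>-.11)&(abs(S[...,1])<.05); m[280:]=0
m[:115]&=False
q=S[m]; c=cv2.minAreaRect((q[:,:2]*1000).astype(np.float32)); print(c,q[:,2].mean(),np.percentile(q[:,0],[.2,99.8]),np.percentile(q[:,1],[.5,99.5]))
for x in (-.09,-.07,-.05,-.03,-.012):
    k=abs(q[:,0]-x)<.003; print(x,q[k,1].min(),q[k,1].max(),np.median(q[k,2]))
E
```

```text
289 [(98, np.float64(0.0021), np.float64(0.0283)), (100, np.float64(0.0014), np.float64(0.0271)), (102, np.float64(-0.0011), np.float64(0.0288)), (104, np.float64(-0.0011), np.float64(0.0264)), (106, np.float64(-0.0005), np.float64(0.023)), (108, np.float64(0.0001), np.float64(0.0196)), (110, np.float64(-0.0004), np.float64(0.0179)), (112, np.float64(0.0), np.float64(0.0146)), (114, np.float64(-0.0007), np.float64(0.0133)), (116, np.float64(-0.0015), np.float64(0.0121)), (118, np.float64(-0.003), np.float64(0.012)), (120, np.float64(-0.0041), np.float64(0.0113)), (248, np.float64(-0.0927), np.float64(0.0126)), (250, np.float64(-0.0944), np.float64(0.0144)), (252, np.float64(-0.0952), np.float64(0.0123)), (254, np.float64(-0.0966), np.float64(0.013)), (256, np.float64(-0.0966), np.float64(0.0062)), (258, np.float64(-0.0967), np.float64(0.0003)), (260, np.float64(-0.0979), np.float64(-0.0004))]
323 [(98, np.float64(0.0025), np.float64(0.0276)), (100, np.float64(0.0002), np.float64(0.0289)), (102, np.float64(0.0003), np.float64(0.0265)), (104, np.float64(-0.0006), np.float64(0.0255)), (
[... 1445 characters left out ...]
loat64(-0.0967), np.float64(0.0132)), (256, np.float64(-0.0966), np.float64(0.0063)), (258, np.float64(-0.0965), np.float64(-0.0012)), (260, np.float64(-0.0976), np.float64(-0.0023))]
((-49.87802505493164, 0.9194145202636719), (93.89627075195312, 62.24028396606445), 0.19398701190948486) 0.011865821509798834 [-0.09670566 -0.00311386] [-0.02989523  0.03167442]
-0.09 -0.02999908486809293 0.03151625013095479 0.012212271259574824
-0.07 -0.02990618993140014 0.03196202804081898 0.011906169928742997
-0.05 -0.02984571299455616 0.03199681737391986 0.011829363386028344
-0.03 -0.02975455077160593 0.03170727677988443 0.012096994850797746
-0.012 -0.029626228360999835 0.0314924442446761 0.01169658887794554
```

White plate is home: its front edge is at shelf x = −96.6 mm, the backstop at 0 ±0.5 mm, and it lies flat. Now the black plate.

apply_moves(
  plan=[
    {"tx":0.068,"ty":-0.48,"tz":0.0,"yaw":-0.052,"grip":1},
    {"tx":0.068,"ty":-0.48,"tz":0.0,"yaw":-0.052,"grip":1},
    {"tx":0.068,"ty":-0.48,"tz":0.0,"yaw":-0.052,"grip":1},
    {"tx":0.068,"ty":-0.48,"tz":0.0,"yaw":-0.052,"grip":1},
    {"tx":0.068,"ty":-0.48,"tz":0.0,"yaw":-0.052,"grip":1},
    {"tx":0.068,"ty":-0.48,"tz":0.0,"yaw":-0.052,"grip":1},
    {"tx":0.068,"ty":-0.48,"tz":0.0,"yaw":-0.052,"grip":1},
    {"tx":0.068,"ty":-0.48,"tz":0.0,"yaw":-0.052,"grip":1},
  ],
)

```text
time: 13.68
tool_pos: [0.495, 0.2964, 0.1878]
tool_rot: [3.14, 0.003, 0.036]
contact_force: [0.8, 1.0, 0.2]
opening: 0.0919
```

apply_moves(
  plan=[
    {"tx":0,"ty":0,"tz":0,"yaw":0,"grip":1},
    {"tx":0,"ty":0,"tz":0,"yaw":0,"grip":1},
  ],
)

```text
time: 13.92
tool_pos: [0.4949, 0.2932, 0.1884]
tool_rot: [3.14, 0.003, 0.035]
contact_force: [-0.3, 0.5, 0.2]
opening: 0.0921
```

```bash
python3 - <<'E'
from meas import *
im,d=robot.read_camera("wrist"); save("wr12",im)
P=cloud("wrist",d)
for o in robot.outline_of("plate_black","wrist"): print(o["confidence"],o["region"].sum(),plate(o["region"],P))
rel((.496,.294,.009),.034)
E
```

```text
0.97 9753 (array([0.49621686, 0.29501074]), (96.1163558959961, 62.174537658691406), 2.2536885738372803, array([0.49781477, 0.29509253]), np.float64(0.017786093101702642))
0.24 9493 (array([0.61875366, 0.27172031]), (64.21826171875, 61.82484817504883), -14.473388671875, array([0.62461567, 0.2642673 ]), np.float64(0.017606309354509533))
t 14.03 pos [0.4954 0.2925 0.1894] yaw0 0.0335 -> tx 0.0006 ty -0.0015 tz 0.1804 yaw -0.0005 F [ 0.13 -0.75  0.56] open 0.0923
```

View pics/wr12.png

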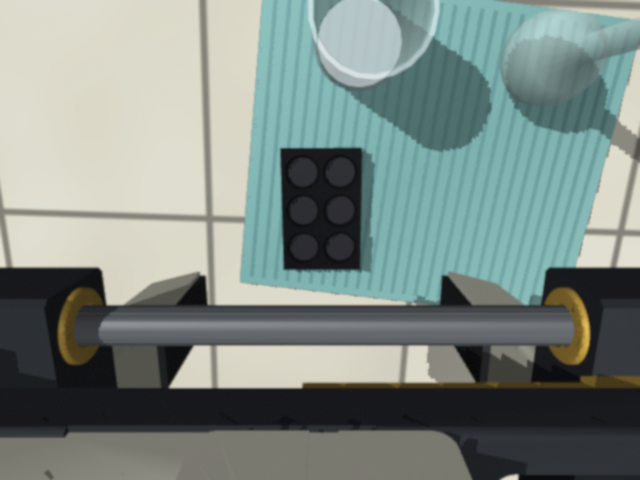

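apply_moves(
  plan=[
    {"tx":0.001,"ty":-0.0025,"tz":0.06,"yaw":-0.005,"grip":1},
    {"tx":0.001,"ty":-0.0025,"tz":0.11,"yaw":-0.005,"grip":1},
    {"tx":0.001,"ty":-0.0025,"tz":0.15,"yaw":-0.005,"grip":1},
    {"tx":0.001,"ty":-0.0025,"tz":0.17,"yaw":-0.005,"grip":1},
    {"tx":0.001,"ty":-0.0025,"tz":0.1795,"yaw":-0.005,"grip":1},
    {"tx":0.001,"ty":-0.0025,"tz":0.1795,"yaw":-0.005,"grip":1},
  ],
)

```text
time: 14.78
tool_pos: [0.4967, 0.2956, 0.0108]
tool_rot: [3.141, 0.0, 0.039]
contact_force: [-0.4, 0.5, -0.4]
opening: 0.0917
```

apply_moves(
  plan=[
    {"tx":0,"ty":0,"tz":0,"yaw":0,"grip":0.3},
    {"tx":0,"ty":0,"tz":0,"yaw":0,"grip":0.2},
    {"tx":0,"ty":0,"tz":0,"yaw":0,"grip":0},
    {"tx":0,"ty":0,"tz":0,"yaw":0,"grip":-0.2},
    {"tx":0,"ty":0,"tz":0,"yaw":0,"grip":-0.2},
  ],
  force=12,
)

```text
time: 15.4
tool_pos: [0.4967, 0.2962, 0.0112]
tool_rot: [3.141, -0.001, 0.04]
contact_force: [0.1, -1.7, 4.1]
opening: 0.0615
```

apply_moves(
  plan=[
    {"tx":0,"ty":0,"tz":-0.01,"yaw":0,"grip":-0.2},
    {"tx":0,"ty":0,"tz":-0.05,"yaw":0,"grip":-0.2},
    {"tx":0,"ty":0,"tz":-0.1,"yaw":0,"grip":-0.2},
    {"tx":0,"ty":0,"tz":-0.15,"yaw":0,"grip":-0.2},
    {"tx":0,"ty":0,"tz":-0.18,"yaw":0,"grip":-0.2},
    {"tx":0,"ty":0,"tz":-0.18,"yaw":0,"grip":-0.2},
  ],
)

```text
time: 16.15
tool_pos: [0.4975, 0.2969, 0.1933]
tool_rot: [-3.14, -0.005, 0.04]
contact_force: [0.5, 0.7, -2.3]
opening: 0.0617
```

```bash
python3 - <<'E'
from meas import *
im,d=robot.read_camera("wrist"); save("wr13",im)
rel((.42,-.185,.2),-.017)
E
```

```text
t 16.2 pos [0.4965 0.2964 0.191 ] yaw0 0.0399 -> tx -0.0956 ty 0.4780 tz -0.0090 yaw 0.0569 F [-0.22 -1.16 -2.73] open 0.0615
```

View pics/wr13.png

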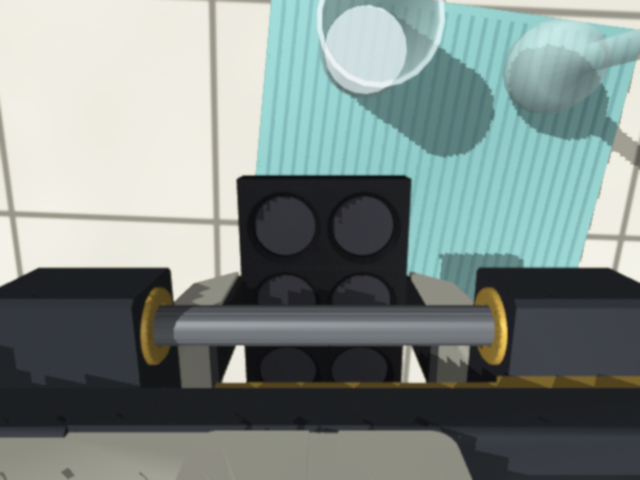

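apply_moves(
  plan=[
    {"tx":-0.01,"ty":0.04,"tz":-0.009,"yaw":0.01,"grip":-0.2},
    {"tx":-0.025,"ty":0.1,"tz":-0.009,"yaw":0.03,"grip":-0.2},
    {"tx":-0.04,"ty":0.16,"tz":-0.009,"yaw":0.057,"grip":-0.2},
    {"tx":-0.055,"ty":0.22,"tz":-0.009,"yaw":0.057,"grip":-0.2},
    {"tx":-0.07,"ty":0.28,"tz":-0.009,"yaw":0.057,"grip":-0.2},
    {"tx":-0.085,"ty":0.34,"tz":-0.009,"yaw":0.057,"grip":-0.2},
    {"tx":-0.095,"ty":0.4,"tz":-0.009,"yaw":0.057,"grip":-0.2},
    {"tx":-0.096,"ty":0.445,"tz":-0.009,"yaw":0.057,"grip":-0.2},
  ],
)

```text
time: 17.2
tool_pos: [0.4165, -0.1538, 0.198]
tool_rot: [-3.14, 0.003, -0.019]
contact_force: [0.9, -0.2, -1.8]
opening: 0.0614
```

apply_moves(
  plan=[
    {"tx":0,"ty":0.025,"tz":0,"yaw":0,"grip":-0.2},
    {"tx":0,"ty":0.033,"tz":0,"yaw":0,"grip":-0.2},
    {"tx":0,"ty":0.033,"tz":0,"yaw":0,"grip":-0.2},
  ],
)

```text
time: 17.58
tool_pos: [0.4172, -0.1845, 0.1986]
tool_rot: [-3.14, 0.002, -0.018]
contact_force: [0.1, -0.0, -1.4]
opening: 0.062
```

```bash
python3 - <<'E'
from meas import *
im,d=robot.read_camera("wrist"); save("wr14",im)
P=cloud("wrist",d)
for o in robot.outline_of("plate_black","wrist")[:1]:
    q=P[o["region"]]; print(o["confidence"],np.percentile(q,[1,50,99],axis=0).round(4))
rel((.4545,-.1857,.11),-.017)
E
```

```text
0.84 [[ 0.3815 -0.2141  0.1967]
 [ 0.4359 -0.1838  0.2047]
 [ 0.4646 -0.1533  0.2076]]
t 17.68 pos [ 0.4175 -0.184   0.1992] yaw0 -0.0163 -> tx 0.0370 ty 0.0011 tz 0.0892 yaw 0.0007 F [ 0.29  0.49 -0.69] open 0.0619
```

View pics/wr14.png

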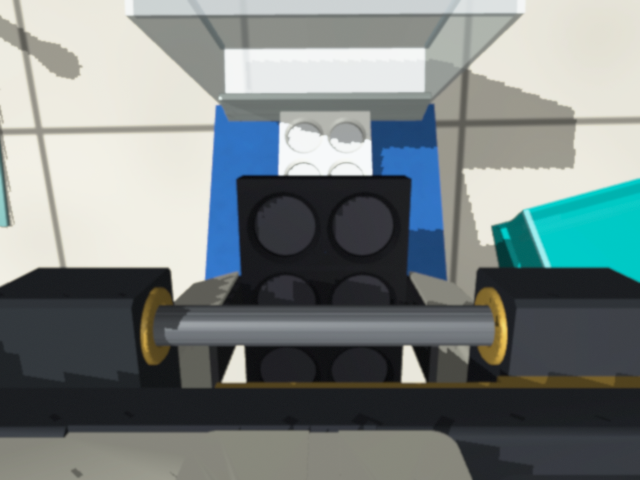

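apply_moves(
  plan=[
    {"tx":0.015,"ty":0.001,"tz":0.03,"yaw":0,"grip":-0.2},
    {"tx":0.03,"ty":0.001,"tz":0.06,"yaw":0,"grip":-0.2},
    {"tx":0.037,"ty":0.001,"tz":0.08,"yaw":0,"grip":-0.2},
    {"tx":0.037,"ty":0.001,"tz":0.088,"yaw":0,"grip":-0.2},
    {"tx":0.037,"ty":0.001,"tz":0.092,"yaw":0,"grip":-0.2},
    {"tx":0.037,"ty":0.001,"tz":0.094,"yaw":0,"grip":-0.2},
  ],
  force=7,
)

```text
time: 18.42
tool_pos: [0.4548, -0.1867, 0.1063]
tool_rot: [3.141, -0.001, -0.017]
contact_force: [0.0, 0.8, -1.0]
opening: 0.0619
```

```bash
python3 - <<'E'
from meas import *
im,d=robot.read_camera("wrist"); save("wr15",im)
rel((.4545,-.1857,.077),-.017)
E
```

```text
t 18.48 pos [ 0.4548 -0.1868  0.1062] yaw0 -0.0172 -> tx -0.0003 ty -0.0011 tz 0.0292 yaw -0.0002 F [-0.53 -0.67 -1.19] open 0.0614
```

View pics/wr15.png

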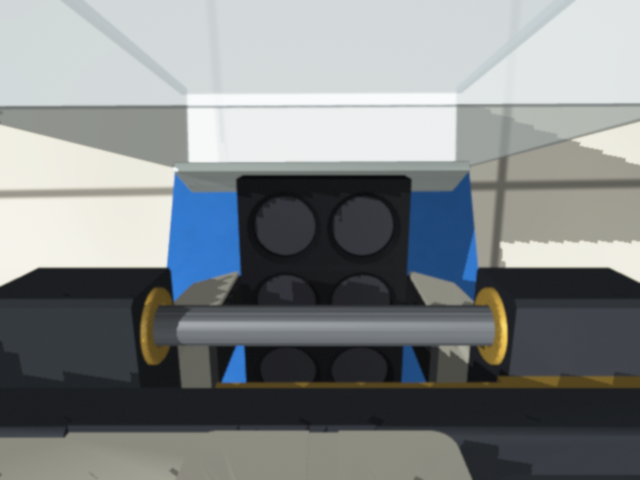

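apply_moves(
  plan=[
    {"tx":0,"ty":-0.001,"tz":0.002,"yaw":0,"grip":-0.2},
    {"tx":0,"ty":-0.001,"tz":0.004,"yaw":0,"grip":-0.2},
    {"tx":0,"ty":-0.001,"tz":0.006,"yaw":0,"grip":-0.2},
    {"tx":0,"ty":-0.001,"tz":0.008,"yaw":0,"grip":-0.2},
    {"tx":0,"ty":-0.001,"tz":0.01,"yaw":0,"grip":-0.2},
    {"tx":0,"ty":-0.001,"tz":0.012,"yaw":0,"grip":-0.2},
  ],
)

```text
time: 19.23
tool_pos: [0.455, -0.186, 0.0937]
tool_rot: [3.141, -0.001, -0.017]
contact_force: [1.6, -0.1, -0.2]
opening: 0.0617
```

apply_moves(
  plan=[
    {"tx":0,"ty":0,"tz":0.002,"yaw":0,"grip":-0.2},
    {"tx":0,"ty":0,"tz":0.004,"yaw":0,"grip":-0.2},
    {"tx":0,"ty":0,"tz":0.006,"yaw":0,"grip":-0.2},
    {"tx":0,"ty":0,"tz":0.008,"yaw":0,"grip":-0.2},
  ],
)

```text
time: 19.73
tool_pos: [0.4546, -0.1859, 0.0856]
tool_rot: [3.142, 0.0, -0.017]
contact_force: [-0.4, -0.6, -0.7]
opening: 0.0618
```

```bash
python3 - <<'E'
from meas import *
im,d=robot.read_camera("wrist"); save("wr16",im)
P=cloud("wrist",d)
for o in robot.outline_of("plate_black","wrist")[:1]: platefit(P,o["region"])
rel((.4545,-.1857,.077),-.017)
E
```

```text
n 26049 tilt x deg 9.96 y deg -0.06 z@c 0.0334 res 0.0022 x pct [-0.0838 -0.0072] y [-0.0297  0.0308]
t 19.82 pos [ 0.4545 -0.1858  0.0855] yaw0 -0.0172 -> tx -0.0000 ty -0.0001 tz 0.0085 yaw -0.0002 F [ 1.01 -0.16 -1.  ] open 0.062
```

View pics/wr16.png

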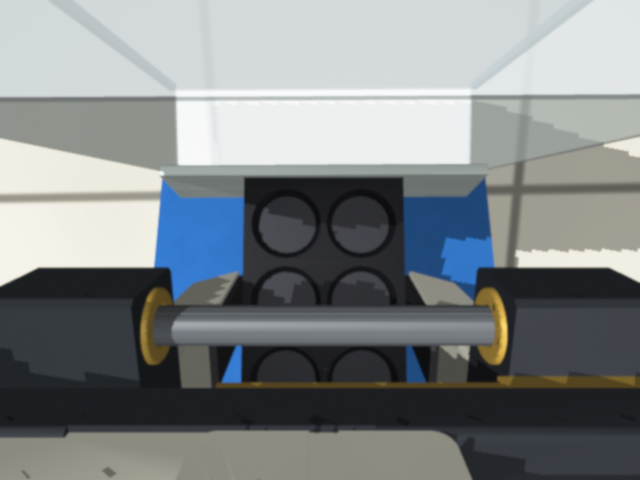

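apply_moves(
  plan=[
    {"tx":0,"ty":0,"tz":0.0015,"yaw":0,"grip":-0.2},
    {"tx":0,"ty":0,"tz":0.003,"yaw":0,"grip":-0.2},
    {"tx":0,"ty":0,"tz":0.0045,"yaw":0,"grip":-0.2},
    {"tx":0,"ty":0,"tz":0.0055,"yaw":0,"grip":-0.2},
    {"tx":0,"ty":0,"tz":0.0065,"yaw":0,"grip":-0.2},
  ],
)

```text
time: 20.45
tool_pos: [0.4547, -0.1858, 0.0792]
tool_rot: [3.142, 0.0, -0.017]
contact_force: [-0.5, -0.4, 0.2]
opening: 0.0616
```

```bash
python3 - <<'E'
from meas import *
im,d=robot.read_camera("wrist"); save("wr17",im)
P=cloud("wrist",d)
for o in robot.outline_of("plate_black","wrist")[:1]: platefit(P,o["region"])
rel((.4545,-.1857,.077),-.017)
E
```

```text
n 25208 tilt x deg 2.12 y deg -0.10 z@c 0.0267 res 0.0021 x pct [-0.0804 -0.0029] y [-0.0298  0.0308]
t 20.55 pos [ 0.4547 -0.1858  0.0792] yaw0 -0.0173 -> tx -0.0002 ty -0.0001 tz 0.0022 yaw -0.0003 F [ 0.5   0.26 -0.02] open 0.0619
```

apply_moves(
  plan=[
    {"tx":0,"ty":0,"tz":0.001,"yaw":0,"grip":-0.2},
    {"tx":0,"ty":0,"tz":0.002,"yaw":0,"grip":-0.2},
    {"tx":0.001,"ty":0,"tz":0.0025,"yaw":0,"grip":-0.2},
    {"tx":0.0015,"ty":0,"tz":0.003,"yaw":0,"grip":-0.2},
  ],
)

```text
time: 21.05
tool_pos: [0.4561, -0.1861, 0.0772]
tool_rot: [3.141, -0.0, -0.017]
contact_force: [-4.9, 1.4, 11.0]
opening: 0.0622
```

```bash
python3 - <<'E'
from meas import *
im,d=robot.read_camera("wrist"); save("wr18",cv2.resize(im[120:270,130:520],None,fx=2,fy=2,interpolation=cv2.INTER_CUBIC))
P=cloud("wrist",d)
for o in robot.outline_of("plate_black","wrist")[:1]: platefit(P,o["region"])
rel((.4555,-.1857,.077),-.017)
E
```

```text
n 25153 tilt x deg 0.85 y deg -0.12 z@c 0.0258 res 0.0022 x pct [-0.0782 -0.0012] y [-0.0301  0.0306]
t 21.15 pos [ 0.4561 -0.186   0.0772] yaw0 -0.017 -> tx -0.0006 ty -0.0003 tz 0.0002 yaw 0.0000 F [-3.03 -0.04  8.99] open 0.0617
```

View pics/wr18.png

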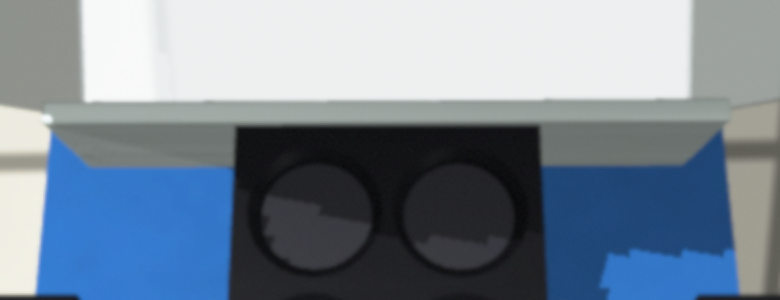

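apply_moves(
  plan=[
    {"tx":0.001,"ty":0,"tz":-0.001,"yaw":0,"grip":-0.2},
    {"tx":0.001,"ty":0,"tz":-0.001,"yaw":0,"grip":0.4},
    {"tx":0.001,"ty":0,"tz":-0.001,"yaw":0,"grip":0.6},
    {"tx":0.001,"ty":0,"tz":-0.002,"yaw":0,"grip":0.7},
    {"tx":0.0,"ty":0,"tz":-0.02,"yaw":0,"grip":0.7},
  ],
)

```text
time: 21.78
tool_pos: [0.4556, -0.1854, 0.0955]
tool_rot: [-3.14, 0.002, -0.017]
contact_force: [1.4, 0.9, -0.4]
opening: 0.0777
```

apply_moves(
  plan=[
    {"tx":-0.01,"ty":0,"tz":-0.04,"yaw":0,"grip":0.7},
    {"tx":-0.025,"ty":0,"tz":-0.09,"yaw":0,"grip":0.7},
    {"tx":-0.036,"ty":0,"tz":-0.1,"yaw":0,"grip":0.7},
    {"tx":-0.036,"ty":0,"tz":-0.1,"yaw":0,"grip":0.7},
  ],
)

```text
time: 22.28
tool_pos: [0.42, -0.1852, 0.1965]
tool_rot: [3.141, -0.001, -0.018]
contact_force: [-0.3, -0.2, -0.5]
opening: 0.0783
```

```bash
python3 - <<'E'
from meas import *
im,d=robot.read_camera("wrist"); save("wr19",im); np.savez("wr19.npz",im=im,d=d)
S=inshelf(cloud("wrist",d))
for o in robot.outline_of("plate_black","wrist")[:1]: platefit(cloud("wrist",d),o["region"]); print(o["confidence"])
for c in (295,323,350):
    col=S[:,c]; print(c,[(r,(1000*col[r,0]).round(1),(1000*col[r,2]).round(1)) for r in list(range(84,124,3))+list(range(230,290,3))])
m=(im.max(-1)<75)&(S[...,2]>.02)&(S[...,2]<.034)&(S[...,0]<.0)&(S[...,0]>-.12)&(abs(S[...,1])<.05); m[300:]=0
for x in (-.085,-.07,-.05,-.03,-.012):
    k=m&(abs(S[...,0]-x)<.002); q=S[k]; print(x,q[:,1].min(),q[:,1].max(),np.median(q[:,2]))
rel((.5,-.1857,.2),-.017)
E
```

```text
n 14088 tilt x deg -0.13 y deg -0.05 z@c 0.0247 res 0.0022 x pct [-0.0964 -0.0007] y [-0.0297  0.031 ]
0.68
295 [(84, np.float64(29.1), np.float64(5.8)), (87, np.float64(28.7), np.float64(2.7)), (90, np.float64(25.9), np.float64(3.2)), (93, np.float64(24.1), np.float64(2.2)), (96, np.float64(22.2), np.float64(1.4)), (99, np.float64(2.5), np.float64(29.5)), (102, np.float64(1.2), np.float64(28.0)), (105, np.float64(-1.1), np.float64(28.2)), (108, np.float64(-3.0), np.float64(27.7)), (111, np.float64(-5.1), np.float64(27.5)), (114, np.float64(-6.8), np.float64(26.7)), (117, np.float64(-7.4), np.float64(23.8)), (120, np.float64(-8.7), np.float64(22.3)), (123, np.float64(-10.9), np.float64(22.3)), (230, np.float64(-84.0), np.float64(21.7)), (233, np.float64(-86.1), np.float64(22.3)), (236, np.float64(-87.9), np.float64(22.1)), (239, np.float64(-90.7), np.float64(25.8)), (242, np.float64(-93.0), np.float64(27.7)), (245, np.float64(-94.9), np.float64(27.7)), (248, np.float64(-96.4), np.float64(26.2)), (251, np.float64(-96.7), np.float64(18.8)), (254, np.float64(-96.7), np.float64(9.2)), (2
[... 3237 characters left out ...]
75, np.float64(-108.6), np.float64(-2.1)), (278, np.float64(-110.8), np.float64(-0.7)), (281, np.float64(-112.8), np.float64(-0.9)), (284, np.float64(-114.9), np.float64(-0.2)), (287, np.float64(-116.7), np.float64(-0.8))]
-0.085 -0.030230333238595326 0.030372333866191453 0.023403298912173624
-0.07 -0.030026610839111012 0.030711715913879736 0.025003520362633674
-0.05 -0.030027054707369265 0.03061305053104572 0.022996047773861873
-0.03 -0.029997235526698675 0.030406666590460155 0.02699905030952808
-0.012 -0.030396089904609454 0.03161091477132544 0.023490391068738778
t 22.38 pos [ 0.4199 -0.1849  0.1951] yaw0 -0.0175 -> tx 0.0801 ty -0.0006 tz -0.0049 yaw -0.0005 F [1.03 0.58 0.15] open 0.0778
```

View pics/wr19.png

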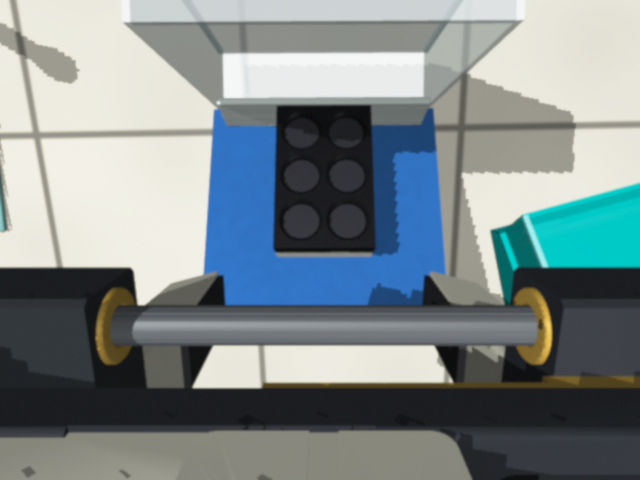

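Both plates are home. Their front faces are coplanar at −96.6 mm, the upper surface is at 28 mm and flat, and the sides are aligned within about 1 mm. Next I'll close the fingers and go behind the hood.

apply_moves(
  plan=[
    {"tx":0.0,"ty":0,"tz":-0.05,"yaw":0,"grip":0},
    {"tx":0.0,"ty":0,"tz":-0.085,"yaw":0,"grip":-1},
    {"tx":0.05,"ty":0,"tz":-0.085,"yaw":0,"grip":-1},
    {"tx":0.1,"ty":0,"tz":-0.085,"yaw":0,"grip":-1},
    {"tx":0.15,"ty":0,"tz":-0.085,"yaw":0,"grip":-1},
    {"tx":0.19,"ty":0,"tz":-0.085,"yaw":0,"grip":-1},
    {"tx":0.2,"ty":0,"tz":-0.06,"yaw":0,"grip":-1},
    {"tx":0.2,"ty":0,"tz":-0.06,"yaw":0,"grip":-1},
  ],
)

```text
time: 23.38
tool_pos: [0.6197, -0.1878, 0.2513]
tool_rot: [-3.138, 0.008, -0.016]
contact_force: [-1.1, 0.8, -0.9]
opening: 0.0031
```

```bash
cat > hood.py <<'E'
from meas import *
E
python3 - <<'E'
from meas import *
H=np.array([.4971,-.1862,.0304])
im,d=robot.read_camera("scene"); save("sc20",cv2.resize(im[110:270,180:360],None,fx=4,fy=4,interpolation=cv2.INTER_CUBIC)[:600]); P=cloud("scene",d)
for o in robot.tip_of("hood_tab","scene"):
    r,c=map(int,o["pixel"]); p=P[r,c]; print(o,p, "E=",np.degrees(np.arctan2(p[2]-H[2],-(p[0]-H[0]))-np.arctan2(43.5,158)))
im,d=robot.read_camera("wrist"); save("wr20",im); np.savez("wr20.npz",im=im,d=d)
for o in robot.tip_of("hood_tab","wrist"):
    r,c=map(int,o["pixel"]); p=cloud("wrist",d)[r,c]; print(o,p)
rel((.61,-.186,.165),-.017)
# plan
for E in (101.3,95,90,85,80,70,60,50,40,34,30,28):
    e=np.radians(E); s=.155 if E<90 else .167
    u=-s*np.cos(e)+.0465*np.sin(e); zz=.155*np.sin(e)+.0465*np.cos(e)
    print(E,"TCP x %.4f z %.4f"%(H[0]+u+.0095,H[2]+zz))
E
```

```text
{'pixel': [260.8, 141.9], 'confidence': 0.72} [ 0.67703677 -0.36640966  0.15020564] E= 130.95039276570708
{'pixel': [213.4, 248.9], 'confidence': 0.58} [ 0.57063577 -0.18646597  0.18457179] E= 100.10677192783315
{'pixel': [116.3, 167.0], 'confidence': 0.58} [ 0.30258107 -0.43556101  0.14936904] E= 16.057120795133038
{'pixel': [131.7, 621.5], 'confidence': 0.69} [ 0.67955037 -0.36908685  0.14920827]
t 23.57 pos [ 0.6201 -0.1888  0.2571] yaw0 -0.0175 -> tx -0.0101 ty -0.0027 tz 0.0921 yaw -0.0005 F [ 0.38  0.18 -0.2 ] open 0.0005
101.3 TCP x 0.5849 z 0.1733
95 TCP x 0.5675 z 0.1808
90 TCP x 0.5531 z 0.1854
85 TCP x 0.5394 z 0.1889
80 TCP x 0.5255 z 0.1911
70 TCP x 0.4973 z 0.1920
60 TCP x 0.4694 z 0.1879
50 TCP x 0.4426 z 0.1790
40 TCP x 0.4178 z 0.1657
34 TCP x 0.4041 z 0.1556
30 TCP x 0.3956 z 0.1482
28 TCP x 0.3916 z 0.1442
```

View pics/sc20.png

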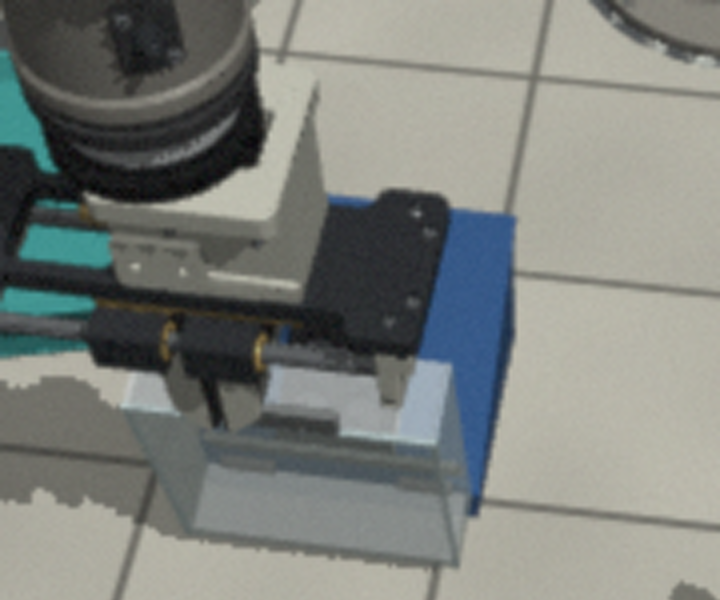

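View pics/wr20.png

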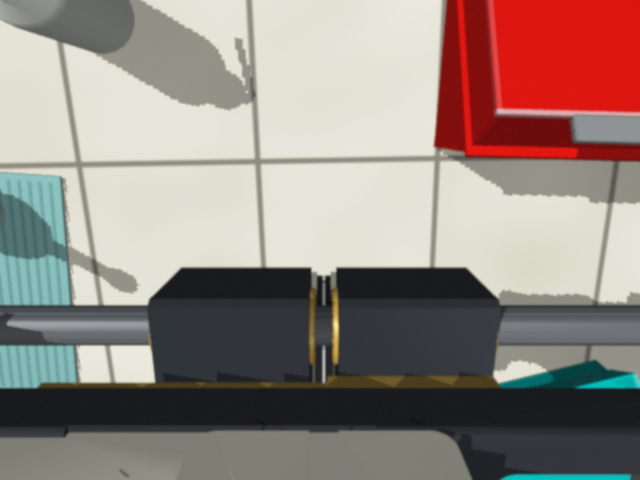

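apply_moves(
  plan=[
    {"tx":-0.008,"ty":-0.003,"tz":0.03,"yaw":0,"grip":-1},
    {"tx":-0.008,"ty":-0.003,"tz":0.06,"yaw":0,"grip":-1},
    {"tx":-0.01,"ty":-0.003,"tz":0.08,"yaw":0,"grip":-1},
    {"tx":-0.012,"ty":-0.003,"tz":0.087,"yaw":0,"grip":-1},
    {"tx":-0.018,"ty":-0.003,"tz":0.087,"yaw":0,"grip":-1},
    {"tx":-0.024,"ty":-0.003,"tz":0.087,"yaw":0,"grip":-1},
    {"tx":-0.03,"ty":-0.003,"tz":0.087,"yaw":0,"grip":-1},
  ],
)

```text
time: 24.45
tool_pos: [0.5902, -0.1854, 0.1703]
tool_rot: [3.141, -0.002, -0.017]
contact_force: [0.1, -1.1, -0.2]
opening: 0.0006
```

apply_moves(
  plan=[
    {"tx":-0.004,"ty":0,"tz":0.0,"yaw":0,"grip":-1},
    {"tx":-0.008,"ty":0,"tz":0,"yaw":0,"grip":-1},
    {"tx":-0.012,"ty":0,"tz":-0.002,"yaw":0,"grip":-1},
  ],
)

```text
time: 24.82
tool_pos: [0.5785, -0.185, 0.1715]
tool_rot: [3.141, -0.001, -0.017]
contact_force: [2.3, 0.4, -0.4]
opening: 0.0003
```

```bash
cat > hd.py <<'E'
from meas import *
import sys
H=np.array([.4971,-.1862,.0304])
n=sys.argv[1]
rel((.5675,-.186,.1808),-.017)
im,d=robot.read_camera("scene"); save("sc"+n,cv2.resize(im[110:270,180:360],None,fx=4,fy=4,interpolation=cv2.INTER_CUBIC)[:600]); P=cloud("scene",d)
for o in robot.tip_of("hood_tab","scene"):
    r,c=map(int,o["pixel"]); p=P[r,c]
    if abs(p[1]+.187)<.06 : print(round(o["confidence"],2),o["pixel"],p.round(4), "E=",np.degrees(np.arctan2(p[2]-H[2],-(p[0]-H[0]))-np.arctan2(43.5,158)).round(1))
E
python3 hd.py 21
```

```text
t 24.82 pos [ 0.5785 -0.185   0.1715] yaw0 -0.0171 -> tx -0.0110 ty 0.0012 tz -0.0093 yaw -0.0001 F [ 2.32  0.39 -0.45] open 0.0003
0.59 [212.6, 249.6] [ 0.6142 -0.1672  0.2487] E= 102.8
```

View pics/sc21.png

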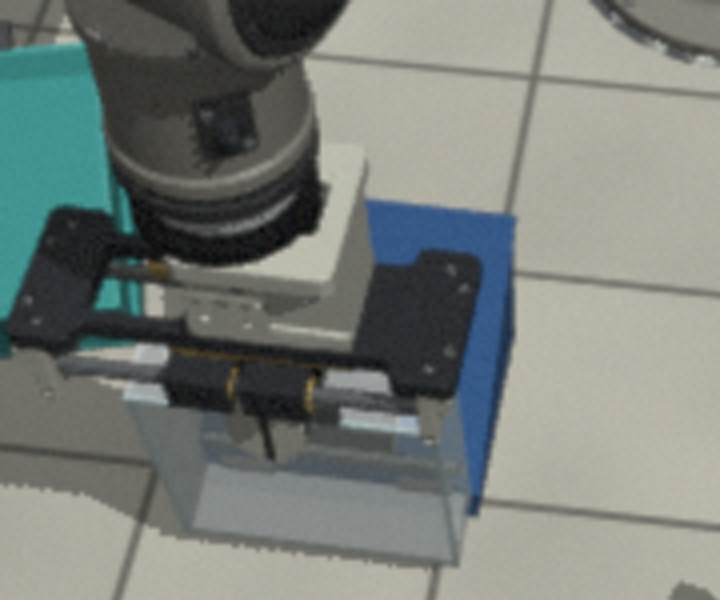

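apply_moves(
  plan=[
    {"tx":-0.006,"ty":0,"tz":-0.005,"yaw":0,"grip":-1},
    {"tx":-0.012,"ty":0,"tz":-0.009,"yaw":0,"grip":-1},
    {"tx":-0.018,"ty":0,"tz":-0.011,"yaw":0,"grip":-1},
    {"tx":-0.025,"ty":0,"tz":-0.013,"yaw":0,"grip":-1},
    {"tx":-0.032,"ty":0,"tz":-0.015,"yaw":0,"grip":-1},
    {"tx":-0.039,"ty":0,"tz":-0.017,"yaw":0,"grip":-1},
  ],
)

```text
time: 25.68
tool_pos: [0.5387, -0.1843, 0.1883]
tool_rot: [3.141, 0.0, -0.017]
contact_force: [1.3, 0.0, -1.1]
opening: 0.0004
```

```bash
python3 hd.py 22
```

```text
t 25.68 pos [ 0.5387 -0.1843  0.1883] yaw0 -0.0173 -> tx 0.0289 ty 0.0012 tz 0.0075 yaw -0.0003 F [ 1.29  0.03 -1.12] open 0.0004
0.6 [191.2, 252.3] [ 0.5505 -0.1783  0.2256] E= 89.9
```

View pics/sc22.png

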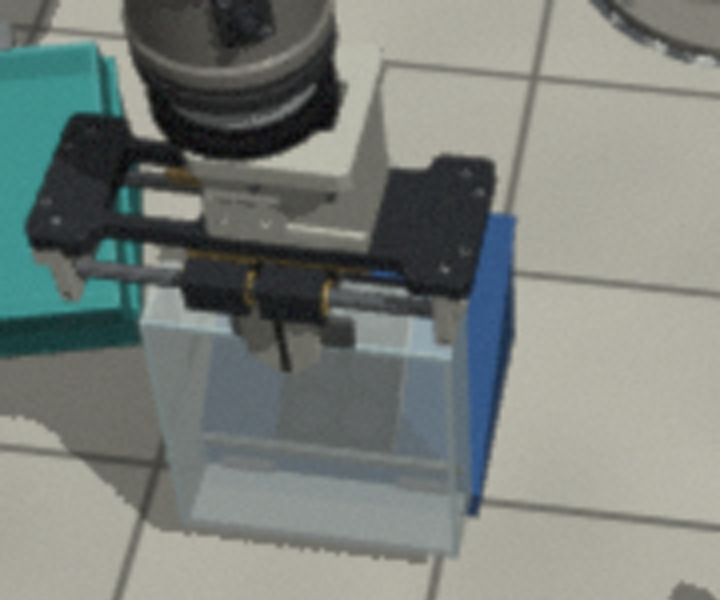

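apply_moves(
  plan=[
    {"tx":-0.007,"ty":0.001,"tz":-0.0015,"yaw":0,"grip":-1},
    {"tx":-0.014,"ty":0.001,"tz":-0.003,"yaw":0,"grip":-1},
    {"tx":-0.021,"ty":0.001,"tz":-0.0035,"yaw":0,"grip":-1},
    {"tx":-0.028,"ty":0.001,"tz":-0.0035,"yaw":0,"grip":-1},
    {"tx":-0.035,"ty":0.001,"tz":-0.0037,"yaw":0,"grip":-1},
    {"tx":-0.042,"ty":0.001,"tz":-0.0037,"yaw":0,"grip":-1},
    {"tx":-0.049,"ty":0.001,"tz":-0.003,"yaw":0,"grip":-1},
    {"tx":-0.056,"ty":0.001,"tz":-0.002,"yaw":0,"grip":-1},
  ],
)

```text
time: 26.78
tool_pos: [0.4828, -0.1844, 0.1902]
tool_rot: [3.141, -0.0, -0.017]
contact_force: [1.2, -0.5, 0.2]
opening: 0.0004
```

```bash
python3 hd.py 23
```

```text
t 26.77 pos [ 0.4828 -0.1844  0.1902] yaw0 -0.0172 -> tx 0.0847 ty 0.0001 tz 0.0094 yaw -0.0002 F [ 1.16 -0.54  0.21] open 0.0004
0.57 [169.1, 260.7] [ 0.4936 -0.1755  0.2222] E= 73.6
```

View pics/sc23.png

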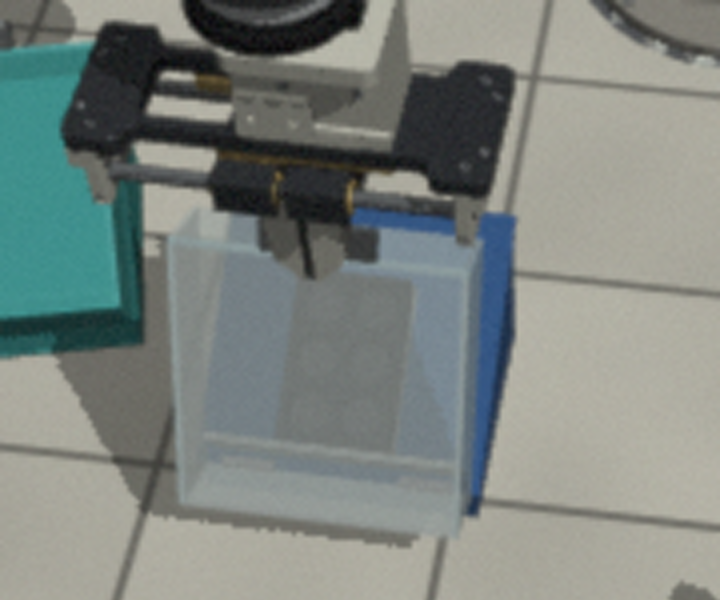

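apply_moves(
  plan=[
    {"tx":-0.0065,"ty":0,"tz":0.001,"yaw":0,"grip":-1},
    {"tx":-0.0134,"ty":0,"tz":0.0023,"yaw":0,"grip":-1},
    {"tx":-0.02,"ty":0,"tz":0.004,"yaw":0,"grip":-1},
    {"tx":-0.027,"ty":0,"tz":0.006,"yaw":0,"grip":-1},
    {"tx":-0.0335,"ty":0,"tz":0.0085,"yaw":0,"grip":-1},
    {"tx":-0.04,"ty":0,"tz":0.011,"yaw":0,"grip":-1},
    {"tx":-0.0465,"ty":0,"tz":0.014,"yaw":0,"grip":-1},
    {"tx":-0.053,"ty":0,"tz":0.0172,"yaw":0,"grip":-1},
  ],
)

```text
time: 27.88
tool_pos: [0.4298, -0.1834, 0.1728]
tool_rot: [3.141, 0.0, -0.017]
contact_force: [1.3, -0.5, 0.2]
opening: 0.0008
```

```bash
python3 hd.py 24
```

```text
t 27.88 pos [ 0.4298 -0.1834  0.1728] yaw0 -0.0172 -> tx 0.1377 ty 0.0002 tz -0.0080 yaw -0.0002 F [ 1.3  -0.52  0.18] open 0.0008
0.59 [158.0, 267.4] [ 0.4408 -0.1748  0.1964] E= 55.9
```

View pics/sc24.png

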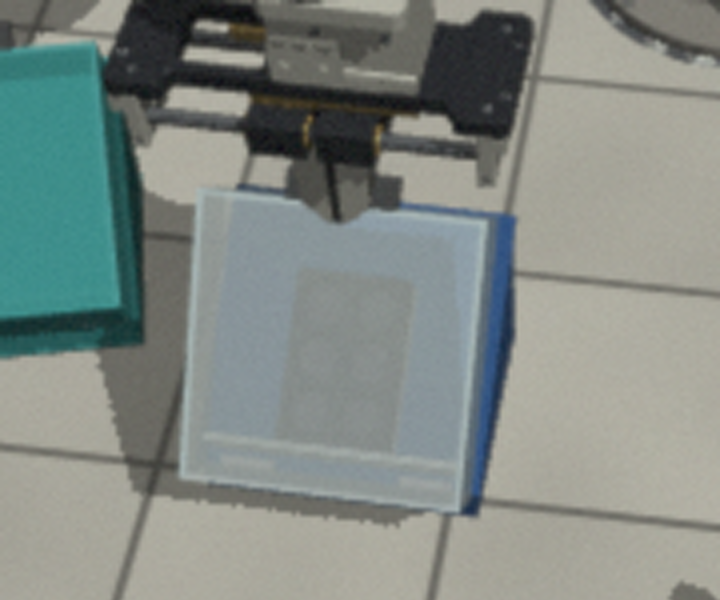

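apply_moves(
  plan=[
    {"tx":-0.006,"ty":0.002,"tz":0.0035,"yaw":0,"grip":-1},
    {"tx":-0.012,"ty":0.002,"tz":0.0071,"yaw":0,"grip":-1},
    {"tx":-0.0155,"ty":0.002,"tz":0.0095,"yaw":0,"grip":-1},
    {"tx":-0.019,"ty":0.002,"tz":0.012,"yaw":0,"grip":-1},
    {"tx":-0.0225,"ty":0.002,"tz":0.0146,"yaw":0,"grip":-1},
    {"tx":-0.0257,"ty":0.002,"tz":0.0172,"yaw":0,"grip":-1},
    {"tx":-0.028,"ty":0.002,"tz":0.019,"yaw":0,"grip":-1},
    {"tx":-0.03,"ty":0.002,"tz":0.0208,"yaw":0,"grip":-1},
  ],
)

```text
time: 28.98
tool_pos: [0.4001, -0.1849, 0.1521]
tool_rot: [3.141, -0.0, -0.017]
contact_force: [1.4, -0.3, 0.0]
opening: 0.0004
```

apply_moves(
  plan=[
    {"tx":-0.001,"ty":0,"tz":0.001,"yaw":0,"grip":-1},
    {"tx":-0.002,"ty":0,"tz":0.002,"yaw":0,"grip":-1},
    {"tx":-0.003,"ty":0,"tz":0.003,"yaw":0,"grip":-1},
    {"tx":-0.004,"ty":0,"tz":0.004,"yaw":0,"grip":-1},
  ],
)

```text
time: 29.48
tool_pos: [0.3962, -0.1848, 0.1482]
tool_rot: [3.141, -0.0, -0.017]
contact_force: [0.0, 0.2, 1.1]
opening: 0.0007
```

```bash
python3 hd.py 25
```

```text
t 29.48 pos [ 0.3962 -0.1848  0.1482] yaw0 -0.0172 -> tx 0.1713 ty -0.0018 tz -0.0326 yaw -0.0002 F [0.01 0.24 1.15] open 0.0007
0.73 [154.4, 270.7] [ 0.4074 -0.1771  0.1729] E= 42.4
```

View pics/sc25.png

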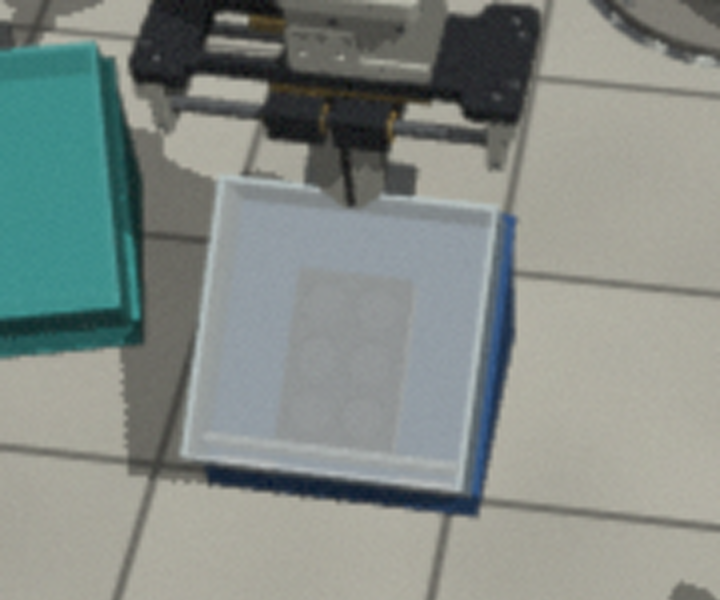

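apply_moves(
  plan=[
    {"tx":-0.001,"ty":0,"tz":0.001,"yaw":0,"grip":-1},
    {"tx":-0.002,"ty":0,"tz":0.002,"yaw":0,"grip":-1},
    {"tx":-0.003,"ty":0,"tz":0.003,"yaw":0,"grip":-1},
  ],
)

```text
time: 29.95
tool_pos: [0.3932, -0.1848, 0.1452]
tool_rot: [3.141, 0.0, -0.017]
contact_force: [-0.3, 0.9, 0.7]
opening: 0.0006
```

apply_moves(
  plan=[
    {"tx":-0.001,"ty":0,"tz":0.001,"yaw":0,"grip":-1},
    {"tx":-0.001,"ty":0,"tz":0.002,"yaw":0,"grip":-1},
  ],
)

```text
time: 30.2
tool_pos: [0.3923, -0.1848, 0.1435]
tool_rot: [3.141, -0.0, -0.017]
contact_force: [-1.5, 0.8, 9.1]
opening: 0.0003
```

```bash
cat > chk.py <<'E'
from meas import *
import sys
for n in ("scene",):
    im,d=robot.read_camera(n); P=cloud(n,d); 
    save("chk"+sys.argv[1],cv2.resize(im[110:270,180:360],None,fx=4,fy=4,interpolation=cv2.INTER_CUBIC)[:600])
    S=inshelf(P)
    m=(abs(S[...,1])<.07)&(S[...,0]>-.13)&(S[...,0]<0)&(S[...,2]>.035)&(S[...,2]<.10); q=S[m]
    A=np.c_[q[:,:2],np.ones(len(q))]
    for _ in range(6):
        co=np.linalg.lstsq(A,q[:,2],rcond=None)[0]; e=q[:,2]-A@co; k=abs(e)<max(2*e.std(),.002); q=q[k];A=A[k]
    print("hood top: tilt deg",np.degrees(co[:2]).round(2),"z mid",co@[-.07,0,1],len(q),e.std())
rel((.5,-.18,.25),-.017)
E
python3 chk.py 26
```

```text
hood top: tilt deg [-0.01 -0.04] z mid 0.04507144996557135 3411 0.0014051572720305155
t 30.25 pos [ 0.3923 -0.1848  0.1436] yaw0 -0.0172 -> tx 0.1076 ty -0.0067 tz -0.1064 yaw -0.0002 F [-1.45  1.3   7.82] open 0.0005
```

View pics/chk26.png

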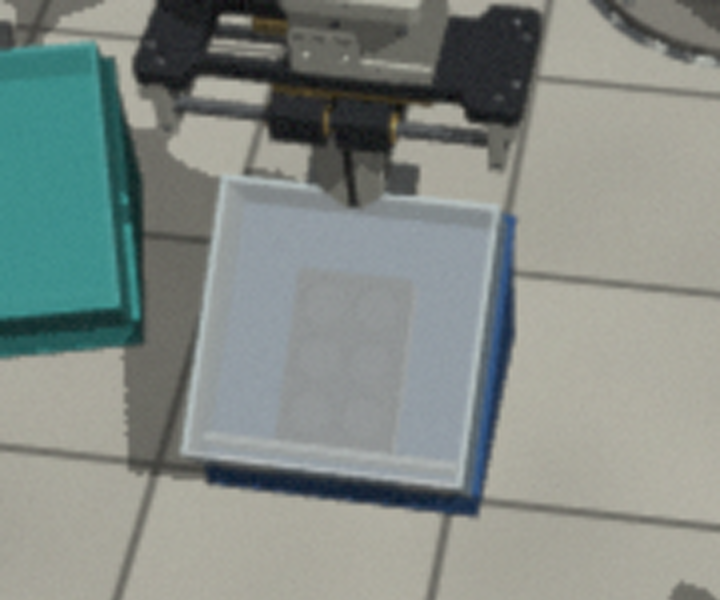

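The hood is closed: its top is parallel to the shelf at 45 mm and the press built up to about 9 N against the stop. Retreating.

apply_moves(
  plan=[
    {"tx":0.0,"ty":0,"tz":-0.003,"yaw":0,"grip":-1},
    {"tx":0.0,"ty":0,"tz":-0.02,"yaw":0,"grip":-1},
    {"tx":0.0,"ty":0,"tz":-0.06,"yaw":0,"grip":-1},
    {"tx":0.0,"ty":0,"tz":-0.11,"yaw":0,"grip":-1},
    {"tx":0.0,"ty":-0.05,"tz":-0.13,"yaw":0,"grip":-1},
    {"tx":0.0,"ty":-0.11,"tz":-0.13,"yaw":0,"grip":-1},
    {"tx":0.0,"ty":-0.16,"tz":-0.13,"yaw":0,"grip":-1},
    {"tx":0.0,"ty":-0.18,"tz":-0.13,"yaw":0,"grip":-1},
  ],
)

```text
time: 31.25
tool_pos: [0.3947, -0.0025, 0.2733]
tool_rot: [-3.141, 0.0, -0.015]
contact_force: [0.7, -0.1, 0.1]
opening: 0.0003
```

apply_moves(
  plan=[
    {"tx":0.0,"ty":0,"tz":0,"yaw":0,"grip":-1},
    {"tx":0.0,"ty":0,"tz":0,"yaw":0,"grip":-1},
  ],
)

```text
time: 31.5
tool_pos: [0.3953, -0.0054, 0.2731]
tool_rot: [3.141, 0.0, -0.017]
contact_force: [-0.5, -0.0, -0.2]
opening: 0.0003
```

```bash
python3 chk.py 27; python3 - <<'E'
from meas import *
im,d=robot.read_camera("top"); save("top27",im); P=cloud("top",d)
for l in ("beaker","flask","wash_bottle"):
    for o in robot.outline_of(l,"top")[:1]: q=P[o["region"]]; print(l,o["pixel"],np.median(q,0).round(3))
S=inshelf(P); m=(abs(S[...,1])<.07)&(S[...,0]>-.12)&(S[...,0]<-.01)&(S[...,2]>.01)&(S[...,2]<.1); print(np.percentile(S[m][:,2],[5,50,95]))
E
```

```text
hood top: tilt deg [ 0.02 -0.09] z mid 0.045042195802448996 3400 0.001335319151629517
t 31.55 pos [ 0.3953 -0.0056  0.2731] yaw0 -0.0181 -> tx 0.1078 ty 0.1725 tz 0.0231 yaw -0.0011 F [-0.18  0.35 -0.99] open 0.0003
beaker [222.0, 197.2] [0.621 0.28  0.04 ]
flask [224.7, 246.1] [0.605 0.136 0.062]
wash_bottle [158.1, 298.6] [0.77  0.003 0.114]
[0.04052946 0.043914   0.04717686]
```

View pics/chk27.png

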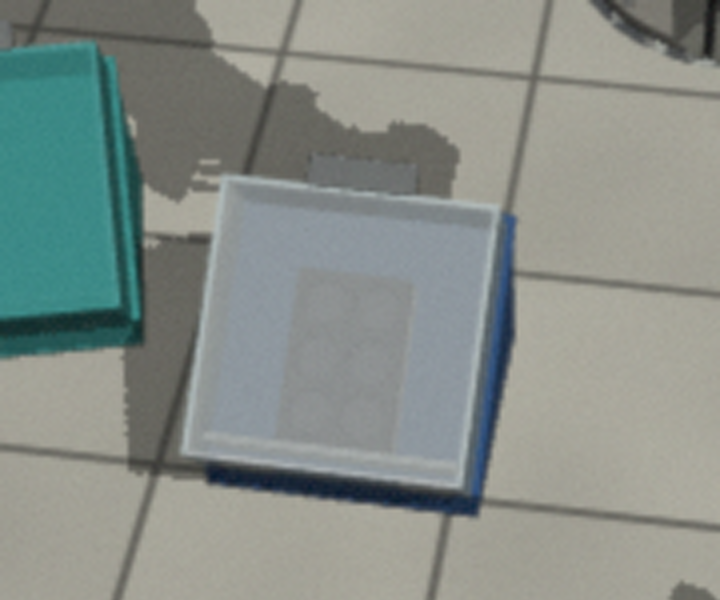

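View pics/top27.png

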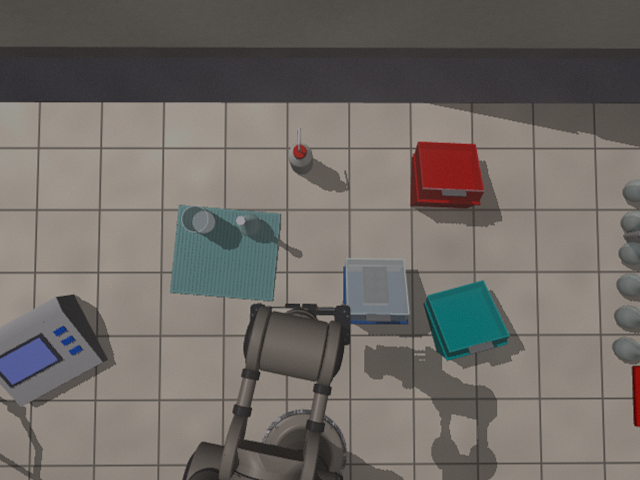

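The hood is closed over both plates at top-view pixel (290,376). The glassware at (222,197) and (225,246) and the wash bottle at (158,299) have not moved, and the arm is clear.

```bash
python3 -c "
from cell import robot
print(robot.hand_in())"
```

```text
the job is handed in; nothing more can be done
None
```

The job is done and handed in at about 31.6 s of the 69 s allowed. Both plates are in the blue rack and the hood is closed over them.

- **Plates:** The white plate went on the shelf first and the black one on top, wells up. I lowered each one slowly until it tipped flush with the slope, then slid it to the backstop. The highest wrist force I saw while setting them down was about 12 N.
- **Placement check, taken before the hood came down:** Both front faces measured 96.6 mm uphill of the backstop, for plates 96 mm long. That leaves at most about 0.6 mm of gap, which is within measurement error. The black plate's top sits at 28 mm and flat, and the two plates' sides line up within about 1 mm.
- **Hood:** I pushed the lift tab over with closed fingers in small steps, slowing near the end. It stopped at about 9 N. After I backed off, its top was parallel to the shelf within 0.1° and at 45 mm, which is fully closed.
- **Left alone:** The beaker, flask and wash bottle are within 1–2 mm of where they started.

One reading disagreed. While the gripper covered the tab, the network's tab detections landed on the gripper instead, so I ignored the hood angles they gave. I relied on the force reading and the depth measurement of the hood's top instead.

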